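# Cure the glass medallions under the UV lamp

## Task

Move the ink bottle and the paint pot out of the lamp's way and stand them on the cork mat, and set every glass piece flat in the middle of the medallion of its own colour on the black board. Then slide the loaded board by its handle under the UV lamp until it is fully home against the stop, everything still in place, and after that turn the timer knob clockwise to the orange mark. Leave the dish, the tape and the pen where they are.

Things in the scene. Friction and masses are not known exactly. Their poses are not given: they have to be found in the camera images.
- glass_red: Loose fused-glass piece, solid red: a disc 36 mm across and 12 mm thick with softly rounded edges, both faces alike, 30 g. Lies flat on the bench at the start. Origin at the centre of its underside, z up. May be absent (None).
- medal_red: Medallion: loose copper disc 60 mm across and 8 mm thick with a red enamel centre 50 mm across on top, 60 g. Lies on the black board. Origin at the centre of its underside, z up.
- glass_blue: Loose fused-glass piece, solid blue: a disc 36 mm across and 12 mm thick with softly rounded edges, both faces alike, 30 g. Lies flat on the bench at the start. Origin at the centre of its underside, z up. May be absent (None).
- medal_blue: Medallion: loose copper disc 60 mm across and 8 mm thick with a blue enamel centre 50 mm across on top, 60 g. Lies on the black board. Origin at the centre of its underside, z up.
- glass_green: Loose fused-glass piece, solid green: a disc 36 mm across and 12 mm thick with softly rounded edges, both faces alike, 30 g. Lies flat on the bench at the start. Origin at the centre of its underside, z up. May be absent (None).
- medal_green: Medallion: loose copper disc 60 mm across and 8 mm thick with a green enamel centre 50 mm across on top, 60 g. Lies on the black board. Origin at the centre of its underside, z up.
- glass_yellow: Loose fused-glass piece, solid yellow: a disc 36 mm across and 12 mm thick with softly rounded edges, both faces alike, 30 g. Lies flat on the bench at the start. Origin at the centre of its underside, z up. May be absent (None).
- medal_yellow: Medallion: loose copper disc 60 mm across and 8 mm thick with a yellow enamel centre 50 mm across on top, 60 g. Lies on the black board. Origin at the centre of its underside, z up.
- glass_white: Loose fused-glass piece, solid white: a disc 36 mm across and 12 mm thick with softly rounded edges, both faces alike, 30 g. Lies flat on the bench at the start. Origin at the centre of its underside, z up. May be absent (None).
- medal_white: Medallion: loose copper disc 60 mm across and 8 mm thick with a white enamel centre 50 mm across on top, 60 g. Lies on the black board. Origin at the centre of its underside, z up.
- board: Loose mounting board, black top: 160 mm (x) by 260 mm (y), 12 thick, 0.5 kg, flat on the bench, medallions on it. Origin at the underside centre of the 160 x 260 panel. A wooden handle tongue 28 mm wide (x), 16 thick, stands out 75 mm from the middle of its +y edge, underside on the bench too.
- board_front (a point): Middle of the board's leading edge (the one away from the handle), at its underside: board frame (0, -130, 0) mm.
- board_handle (a point): Point on the handle tongue where it is best gripped across its 28 mm width, 50 mm out from the board's edge, 8 mm up: board frame (0, 180, 8) mm.
- lamp: Fixed white UV curing lamp: a tunnel 196 mm wide (x), 300 long (y), 88 high, its open mouth at the +y end (lamp y = 150 mm). Inside 180 mm wide, 52 high. A dark steel stop bar 30 mm high lies across the far end, near face at lamp y = -115 mm. Origin at the footprint's centre, bench height. Board goes in front edge first, handle left outside.
- timer (a joint): Timer knob on top of the lamp, rad: 0 = off, grows clockwise seen from above, up to 2.6; stays where left (friction 0.04 N m). Its grip bar (14 mm wide, 42 long) lies along the lamp's x axis at 0, the end with the white line (-x) at the black mark; the orange mark is 1.3 rad clockwise from it.
- timer_grip (a point): Point on the timer knob's axis at the height to grip its bar.
- ink: Loose black ink bottle, squat: body 60 mm (x) by 54 mm (y) by 36 mm high, with a round cap 28 mm across up to 48 mm, 150 g. Stands upright in the gap between board and lamp at the start. Origin at the centre of its underside, z up.
- pot: Loose round paint pot, clay-coloured, with an orange lid: 64 mm across, 46 mm high, 160 g. Stands upright in the gap between board and lamp at the start. Origin at the centre of its underside, z up.
- mat: Cork mat fixed on the bench, 220 mm (x) by 140 mm (y), 3 mm thick, where the inks and paints are kept. Origin at the centre of its underside.
- dish: Small blue ceramic dish, 68 mm across, 26 mm high. Bystander. Origin at its underside.
- tape: Roll of blue tape lying flat, 84 mm across, 22 mm high. Bystander. Origin at its underside.
- pen: Capped green marker pen, 14 mm thick, 130 mm long, lying on the bench beside the lamp along its y axis. Bystander. Origin under its middle.
Not all that is in view belongs to the job. Of the things that look like the ink, take the one that is farthest to the robot's left at the start. Leave any pink look-alike of the medal_green alone.

How it is judged:
On the way, in this order (a step that is already met when the one before it is completed fails the run):
1. ink bottle and paint pot stand on the cork mat, and every glass piece present lies on the medallion of its colour on the board, the board still outside the lamp (x of ink in the frame of mat between -0.11 and 0.11 m and y of ink in the frame of mat between -0.07 and 0.07 m and height (world z) of each of ink, pot below 0.015 m and angle between each of ink, pot's own z axis and vertical below 0.2 rad and linear speed of each of ink, pot, glass_red, glass_blue, glass_green, glass_yellow, glass_white below 0.03 m/s and x of pot in the frame of mat between -0.11 and 0.11 m and y of pot in the frame of mat between -0.07 and 0.07 m and horizontal distance between glass_red and medal_red below 0.009 m and angle between the z axis of glass_red and the z axis of medal_red, either way round below 0.2 rad and z of glass_red in the frame of medal_red between 0.005 and 0.024 m and horizontal distance between glass_blue and medal_blue below 0.009 m and angle between the z axis of glass_blue and the z axis of medal_blue, either way round below 0.2 rad and z of glass_blue in the frame of medal_blue between 0.005 and 0.024 m and horizontal distance between glass_green and medal_green below 0.009 m and angle between the z axis of glass_green and the z axis of medal_green, either way round below 0.2 rad and z of glass_green in the frame of medal_green between 0.005 and 0.024 m and horizontal distance between glass_yellow and medal_yellow below 0.009 m and angle between the z axis of glass_yellow and the z axis of medal_yellow, either way round below 0.2 rad and z of glass_yellow in the frame of medal_yellow between 0.005 and 0.024 m and horizontal distance between glass_white and medal_white below 0.009 m and angle between the z axis of glass_white and the z axis of medal_white, either way round below 0.2 rad and z of glass_white in the frame of medal_white between 0.005 and 0.024 m and x of medal_red in the frame of board between -0.08 and 0.08 m and y of medal_red in the frame of board between -0.13 and 0.13 m and z of medal_red in the frame of board between 0.007 and 0.018 m and x of medal_blue in the frame of board between -0.08 and 0.08 m and y of medal_blue in the frame of board between -0.13 and 0.13 m and z of medal_blue in the frame of board between 0.007 and 0.018 m and x of medal_green in the frame of board between -0.08 and 0.08 m and y of medal_green in the frame of board between -0.13 and 0.13 m and z of medal_green in the frame of board between 0.007 and 0.018 m and x of medal_yellow in the frame of board between -0.08 and 0.08 m and y of medal_yellow in the frame of board between -0.13 and 0.13 m and z of medal_yellow in the frame of board between 0.007 and 0.018 m and x of medal_white in the frame of board between -0.08 and 0.08 m and y of medal_white in the frame of board between -0.13 and 0.13 m and z of medal_white in the frame of board between 0.007 and 0.018 m and y of board_front in the frame of lamp above 0.1 m), for 0.2 s.
2. the board is fully home under the lamp (y of board_front in the frame of lamp between -0.125 and -0.1 m and angle between the y axis of board and the y axis of lamp, either way round below 0.12 rad and x of board_front in the frame of lamp between -0.03 and 0.03 m and linear speed of board below 0.02 m/s and height (world z) of board below 0.008 m), for 0.2 s.
3. the timer is turned to the orange mark (value of joint timer between 1 and 1.6 rad), for 0.2 s.
At the end, for the whole second after the job is handed in: Ink bottle and pot upright (0.2 rad), centres over the cork mat; each glass piece flat on its own colour's medallion, centres within 9 mm; medallions on the board; board under the lamp, square within 0.12 rad, front edge within 15 mm of the stop; timer 1.0 to 1.6 rad; all at rest (all of step 2 and all of step 3 and x of ink in the frame of mat between -0.11 and 0.11 m and y of ink in the frame of mat between -0.07 and 0.07 m and height (world z) of each of ink, pot below 0.015 m and angle between each of ink, pot's own z axis and vertical below 0.2 rad and linear speed of each of ink, pot, glass_red, glass_blue, glass_green, glass_yellow, glass_white below 0.03 m/s and x of pot in the frame of mat between -0.11 and 0.11 m and y of pot in the frame of mat between -0.07 and 0.07 m and horizontal distance between glass_red and medal_red below 0.009 m and angle between the z axis of glass_red and the z axis of medal_red, either way round below 0.2 rad and z of glass_red in the frame of medal_red between 0.005 and 0.024 m and horizontal distance between glass_blue and medal_blue below 0.009 m and angle between the z axis of glass_blue and the z axis of medal_blue, either way round below 0.2 rad and z of glass_blue in the frame of medal_blue between 0.005 and 0.024 m and horizontal distance between glass_green and medal_green below 0.009 m and angle between the z axis of glass_green and the z axis of medal_green, either way round below 0.2 rad and z of glass_green in the frame of medal_green between 0.005 and 0.024 m and horizontal distance between glass_yellow and medal_yellow below 0.009 m and angle between the z axis of glass_yellow and the z axis of medal_yellow, either way round below 0.2 rad and z of glass_yellow in the frame of medal_yellow between 0.005 and 0.024 m and horizontal distance between glass_white and medal_white below 0.009 m and angle between the z axis of glass_white and the z axis of medal_white, either way round below 0.2 rad and z of glass_white in the frame of medal_white between 0.005 and 0.024 m and x of medal_red in the frame of board between -0.08 and 0.08 m and y of medal_red in the frame of board between -0.13 and 0.13 m and z of medal_red in the frame of board between 0.007 and 0.018 m and x of medal_blue in the frame of board between -0.08 and 0.08 m and y of medal_blue in the frame of board between -0.13 and 0.13 m and z of medal_blue in the frame of board between 0.007 and 0.018 m and x of medal_green in the frame of board between -0.08 and 0.08 m and y of medal_green in the frame of board between -0.13 and 0.13 m and z of medal_green in the frame of board between 0.007 and 0.018 m and x of medal_yellow in the frame of board between -0.08 and 0.08 m and y of medal_yellow in the frame of board between -0.13 and 0.13 m and z of medal_yellow in the frame of board between 0.007 and 0.018 m and x of medal_white in the frame of board between -0.08 and 0.08 m and y of medal_white in the frame of board between -0.13 and 0.13 m and z of medal_white in the frame of board between 0.007 and 0.018 m); the robot touches nothing.
It fails at once if a bystander (dish, tape roll, pen) is moved by more than 40 mm (distance of any of dish, tape, pen from where it was at the start of the episode above 0.04 m).
Of glass_red, glass_blue, glass_green, glass_yellow, glass_white only 3 to 5 are there at a start; the rules pass over those that are not, and their reading is None.
At some moment in a run one of ink, pot may be knocked a few centimetres aside while the robot is not near it.
Once in a run the grip may slacken for a moment while it holds something.
It also fails if it takes over 210 s, if anything falls off the work surface, if the arm or the gripper's body presses on something with over 40 N, if the wrist force passes 120 N, or if a joint passes its speed limit or range.

## Robot

A 6-joint arm with a two-finger parallel gripper is mounted at the origin on the work surface. World frame = base frame: x ahead of the robot, y to its left, z up, the work surface at z = 0. Lengths are in m, angles in rad, forces in N, time in s.
With the tool pointing down it reaches from about 0.325 to 0.775 m from the base axis. Payload 5.5 kg.
Tool frame: the origin (TCP) lies midway between the tips of the shut fingers; the grasp point (between the pads) lies 19 mm behind it (r.grip_point_offset is the distance from the TCP to the grasp point, in m); z points along the fingers, y is the line along which they close (so a half turn about z gives the same grasp; the last joint's range is limited). The gripper opens to 85 mm and grips with 20 to 120 N. Pads are 22 mm wide; open, the fingers measure 114 mm over their backs; the gripper's body (76 mm by 85 mm) begins 54 mm behind the grasp point. The pads swing forward as they close: fully open they stand 13 mm farther back than shut.
Start: joints at [-1.314, 0.091, 1.231, -0, 1.82, -0.057], TCP at [0.185, -0.571, 0.199] pointing down, gripper open.
Joint ranges: [-2.87, 2.87], [-0.86, 2.18], [0.17, 2.46], [-1.51, 4.65], [0.06, 2.69], [-2.65, 2.65]. Speed limits (rad/s): [2.57, 2.57, 3.01, 3.14, 3.14, 3.14].

## Interface

Orientations are given as a unit quaternion [w, x, y, z].
In Python, from cell import r, camera, camera_params gives the robot as it stands.
- The arm moves only by the shell command python3 -m crank 'ROWS' [FORCE]. ROWS is JSON, a list that holds one entry, the list of rows, each a list of 7 numbers: the shift along the tool's x, y, z each as a share of 40 cm, from -1 to 1, then the turn, a rotation vector about the tool's x, y, z each as a share of 1.5 rad, from -1 to 1, then the closure, from -1 (fully open) to 1 (shut). In form: [[[x, y, z, wx, wy, wz, gripper], ...]]. A call has exactly 5 rows; each row is the pose to reach, as a shift and turn from the pose commanded when the call began, along the tool's axes at that moment; what a row does not reach only later rows make up. A row lasts 1/8 s, in which the tool goes at most 62.5 mm and 10.7 degrees, less where a joint would pass 70% of its speed; a pose out of reach is approached as far as the arm can. A call with a number of a shift or a turn outside -1 to 1 is refused whole. A call with a gripper value outside its range is refused whole. The fingers move at their own pace and stop on an object; FORCE is the grip in N (left out, the last holds). Time passes only in rows, so rows that repeat a pose let the fingers close, or fill a call up. It gives the time, the measured TCP pose, the force, the opening and the grip force at its end, in the units of the state.
- r.read_state(): the state, without advancing time (a new reading comes with each control period).
- camera(name): name is "scene" or "top" or "wrist"; returns (picture, depth): 480x640x3 uint8, blue, green, red; 480x640 float32, m along the optical axis (not along the pixel's ray), 0 where there is no reading.
- camera_params(name): a dict with "camera_matrix" (3x3 intrinsics, pixels), "R" (3x3) and "t" (3): a world point X has camera coordinates R X + t; the wrist camera has in their place "mount" (4x4, takes a point from camera to tool coordinates, whose origin is the TCP and whose axes are the flange's). Camera axes: x right, y down, z forward; pixel columns grow to the right and rows downward; lengths in m; the calibration is good to about 2 mm. The wrist camera is an equidistant fisheye: a pixel r from the principal point sees the ray r / f radians off the axis. A picture is of the moment at which its call begins: read the wrist's pose just before it. camera_params takes no time and is no camera call.
- r.hand_in(): hands the job in; it is judged then, once.
The state is a dict: "time": time; "q": joint angles; "qvel": joint speeds; "effort": joint torques, N m; "tool_pos": TCP position; "ee_rot": TCP orientation; "contact_force": force on the tool from outside, world axes, zero at the start; "ft_torque": the same for the moment, N m; "finger_gap": finger opening in m; "grasp_force": force on a finger pad.
Only numpy, scipy, OpenCV 4.12 (cv2) and the standard library are available. Lean on these libraries where they do the work, as an engineer would, in place of code of your own. Each camera call takes 0.05 s, during which the arm holds its last target. There are 200 camera calls.

## Working session

There is one attempt and no reset: what is moved stays moved. The work goes in short steps, Python scripts to look and compute and a shell command to move; the robot and the scene stay as the last step left them, time stands still between calls to the robot, and variables do not carry over. Pictures are saved under pics/ and viewed, at most 14 in all, crops included, and the job is handed in when it is done.

```bash
mkdir -p pics; ls
cat > h.py <<'E'
import numpy as np, cv2
from cell import r, camera, camera_params
from scipy.spatial.transform import Rotation as Ro
def px2w(name,u,v,z=None,d=None):
    p=camera_params(name);K=p["camera_matrix"];R=np.array(p["R"]);t=np.array(p["t"])
    ray=np.linalg.inv(K)@np.array([u,v,1.])
    c=-R.T@t; w=R.T@ray
    if d is not None: return c+w*d
    return c+w*(z-c[2])/w[2]
def pose():
    s=r.read_state(); q=s["ee_rot"]; return np.array(s["tool_pos"]),Ro.from_quat([q[1],q[2],q[3],q[0]])
def go(target,yaw_y=None):
    """print tool-frame shift shares to world target"""
    p,R=pose(); d=R.inv().apply(np.array(target)-p)/0.4
    print("shift",d.round(4),"tooly",R.as_matrix()[:,1].round(3),"z",R.as_matrix()[:,2].round(3))
E
python3 - <<'E'
from h import *
for n in ("scene","top"):
    i,d=camera(n); cv2.imwrite(f"pics/{n}0.png",i); np.save(f"pics/{n}0.npy",d)
    p=camera_params(n); print(n,p)
print(r.read_state())
E
```

```text
pics
scene {'camera_matrix': array([[446.59866511,   0.        , 323.83199208],
       [  0.        , 446.59866511, 239.88617265],
       [  0.        ,   0.        ,   1.        ]]), 'R': array([[-0.72039991,  0.6934627 , -0.01155188],
       [ 0.55680146,  0.56833898, -0.60577466],
       [-0.41351675, -0.44283211, -0.7955524 ]]), 't': array([ 0.42718186, -0.23209865,  1.22123335])}
top {'camera_matrix': array([[568.75946324,   0.        , 324.32085839],
       [  0.        , 568.75946324, 246.98482707],
       [  0.        ,   0.        ,   1.        ]]), 'R': array([[ 0.01009479, -0.99972206,  0.02130474],
       [-0.99327079, -0.01248337, -0.11514036],
       [ 0.11537431, -0.01999906, -0.99312074]]), 't': array([-0.05240161,  0.55846753,  1.21144073])}
{'time': 0.1, 'q': array([-1.31367474e+00,  9.17836316e-02,  1.23176201e+00, -3.85170844e-06,
        1.81977281e+00, -5.66843055e-02]), 'qvel': array([ 0.00099083, -0.00199251, -0.00307299,  0.00169562, -0.00011807,
        0.00303615]), 'effort': array([ 3.04448535e-03, -4.60217643e+01, -4.19219899e+01,  7.05488787e-05,
        1.06051253e-02, -1.77977974e-06]), 'tool_pos': array([ 0.18513854, -0.57040866,  0.19786589]), 'ee_rot': array([-8.58381407e-04,  9.87715671e-01,  1.56259428e-01, -8.81912831e-05]), 'contact_force': array([-0.39293762, -1.02705389,  0.46496646]), 'ft_torque': array([ 0.0279045 , -0.04239786, -0.00013323]), 'grasp_force': 0.0, 'finger_gap': 0.08507549967025524}
```

View pics/top0.png

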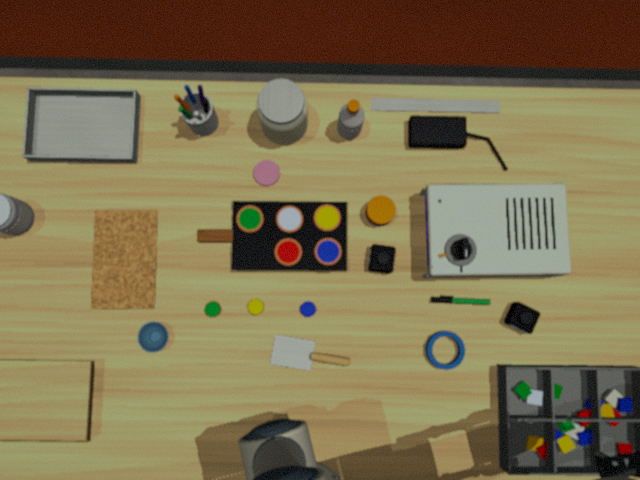

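View pics/scene0.png

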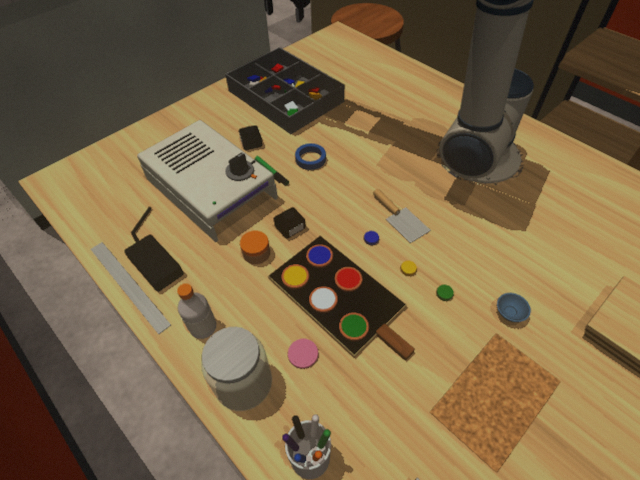

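Run:
```python
from h import *
i=cv2.imread("pics/top0.png"); d=np.load("pics/top0.npy")
c=cv2.resize(i[170:370,190:580],None,fx=2,fy=2,interpolation=cv2.INTER_CUBIC); cv2.imwrite("pics/c0.png",c)
pts=dict(ink=(381,259,.048),ink2=(522,317,.048),pot=(380,210,.046),red=(288,252,.02),blue=(328,252,.02),green=(249.5,219,.02),yellow=(327,218,.02),white=(289,219,.02),
gg=(212.5,309,.012),gy=(256,306.5,.012),gb=(307.5,309,.012),knob=(461,250,.11),dish=(153,337,.02),tape=(445,350,.02),pen=(460,300,.01),
matTL=(95,210,.003),matTR=(157,210,.003),matBL=(92,308,.003),matBR=(155,308,.003),
bTL=(232,203,.012),bTR=(347,203,.012),bBL=(232,270,.012),bBR=(347,270,.012),hand=(198,236,.016),
lTL=(427,187,.088),lTR=(565,185,.088),lBL=(428,276,.088),lBR=(569,273,.088),spat=(345,360,.01))
for k,(u,v,z) in pts.items():
    w=px2w("top",u,v,z=z); dd=d[int(v),int(u)]; print(k,w.round(3),px2w("top",u,v,d=dd)[2].round(3),np.hypot(*w[:2]).round(3))
```

```text
ink [ 0.533 -0.168  0.048] 0.043 0.559
ink2 [ 0.411 -0.472  0.048] 0.049 0.626
pot [ 0.64  -0.167  0.046] 0.042 0.662
red [0.548 0.034 0.02 ] 0.02 0.549
blue [ 0.549 -0.055  0.02 ] 0.023 0.552
green [0.621 0.12  0.02 ] 0.02 0.632
yellow [ 0.625 -0.052  0.02 ] 0.02 0.628
white [0.622 0.033 0.02 ] 0.018 0.623
gg [0.422 0.197 0.012] 0.012 0.465
gy [0.428 0.102 0.012] 0.012 0.44
gb [ 0.424 -0.011  0.012] 0.015 0.424
knob [ 0.547 -0.326  0.11 ] 0.12 0.637
dish [0.36  0.321 0.02 ] 0.006 0.483
tape [ 0.338 -0.311  0.02 ] 0.0 0.46
pen [ 0.447 -0.348  0.01 ] 0.013 0.567
matTL [0.639 0.467 0.003] 0.005 0.792
matTR [0.641 0.33  0.003] 0.001 0.721
matBL [0.421 0.462 0.003] -0.001 0.625
matBR [0.423 0.324 0.003] -0.0 0.533
bTL [0.658 0.161 0.012] 0.016 0.677
bTR [ 0.662 -0.096  0.012] 0.009 0.669
bBL [0.508 0.157 0.012] 0.013 0.531
bBR [ 0.511 -0.097  0.012] 0.013 0.52
hand [0.582 0.233 0.016] 0.014 0.627
lTL [ 0.684 -0.262  0.088] 0.083 0.732
lTR [ 0.692 -0.558  0.088] 0.088 0.889
lBL [ 0.494 -0.262  0.088] 0.041 0.559
lBR [ 0.504 -0.559  0.088] 0.083 0.753
spat [ 0.314 -0.094  0.01 ] 0.016 0.328
```

View pics/c0.png

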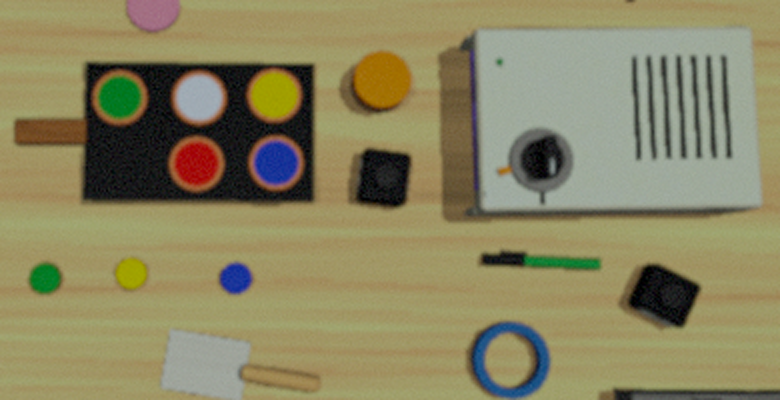

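Two things look like the ink: (381,259) and (522,317) in the top view. The one farthest to the robot's left, toward +y and image-left, is (381,259). The crop confirms a squat black bottle with a cap in the gap beside the pot. Only the green, yellow and blue glass pieces are on the bench.

```bash
python3 -m crank '[[[0.3,-0.18,0,0,0,0.1,-1],[0.6,-0.36,0,0,0,0.209,-1],[0.6,-0.36,0,0,0,0.209,-1],[0.6,-0.36,0,0,0,0.209,-1],[0.6,-0.36,0,0,0,0.209,-1]]]' 40
python3 -c "
from h import *
go([.532,-.170,.10])
i=cv2.imread('pics/top0.png').astype(int);h=cv2.cvtColor(i.astype(np.uint8),cv2.COLOR_BGR2HSV)
def cen(box,lo,hi,z):
    x0,x1,y0,y1=box; m=cv2.inRange(h[y0:y1,x0:x1],lo,hi); v,u=np.nonzero(m); u=u.mean()+x0;v=v.mean()+y0; print((u.round(1),v.round(1)),px2w('top',u,v,z=z).round(4),len(np.nonzero(m)[0]))
G=((50,120,40),(80,255,255));Y=((22,150,120),(32,255,255));B=((105,130,60),(130,255,255))
for n,b,c,z in [('gg',(195,230,290,325),G,.009),('gy',(240,272,290,322),Y,.009),('gb',(290,325,290,325),B,.009),('mg',(234,264,203,236),G,.02),('my',(312,342,203,234),Y,.02),('mb',(312,345,236,268),B,.02)]: print(n,end=' ');cen(b,*c,z)
"
```

```text
time: 0.72
tool_pos: [0.3706, -0.3571, 0.1986]
ee_rot: [-0.0, 1.0, 0.002, 0.0]
contact_force: [-0.0, -0.0, 0.1]
finger_gap: 0.0854
grasp_force: 0.0
shift [ 0.4049 -0.4663  0.247 ] tooly [ 0.003 -1.    -0.001] z [ 0.     0.001 -1.   ]
gg (np.float64(212.0), np.float64(308.7)) [0.4224 0.1984 0.009 ] 168
gy (np.float64(255.3), np.float64(306.4)) [0.4285 0.1038 0.009 ] 205
gb (np.float64(307.4), np.float64(308.8)) [ 0.4244 -0.0107  0.009 ] 161
mg (np.float64(249.4), np.float64(218.3)) [0.6225 0.1204 0.02  ] 322
my (np.float64(326.9), np.float64(217.2)) [ 0.6274 -0.0513  0.02  ] 418
mb (np.float64(327.7), np.float64(251.0)) [ 0.5517 -0.0538  0.02  ] 348
```

```bash
python3 -m crank '[[[0.2,-0.23,0.1,0,0,0,-1],[0.405,-0.466,0.2,0,0,0,-1],[0.405,-0.466,0.22,0,0,0,-1],[0.405,-0.466,0.22,0,0,0,-1],[0.405,-0.466,0.22,0,0,0,-1]]]' 40
python3 -c "
from h import *
p,R=pose(); i,d=camera('wrist'); cv2.imwrite('pics/w1.png',i); t,_=camera('top'); cv2.imwrite('pics/t1.png',t); go([.532,-.170,.006]); print(camera_params('wrist'))"
```

```text
time: 1.35
tool_pos: [0.5313, -0.1698, 0.1078]
ee_rot: [-0.001, 1.0, 0.002, -0.002]
contact_force: [-0.3, -0.5, -0.3]
finger_gap: 0.0853
grasp_force: 0.0
shift [ 0.0035 -0.0052  0.259 ] tooly [ 0.003 -1.    -0.001] z [-0.002  0.001 -1.   ]
{'camera_matrix': array([[371.64829954,   0.        , 319.8563237 ],
       [  0.        , 371.64829954, 239.91996726],
       [  0.        ,   0.        ,   1.        ]]), 'mount': array([[-3.79515008e-04, -9.59577715e-01, -2.81443538e-01,
         7.10555479e-02],
       [ 9.99999669e-01, -5.66739104e-04,  5.83830538e-04,
         1.90700478e-04],
       [-7.19735831e-04, -2.81443223e-01,  9.59577612e-01,
        -1.74590907e-01],
       [ 0.00000000e+00,  0.00000000e+00,  0.00000000e+00,
         1.00000000e+00]])}
```

View pics/w1.png

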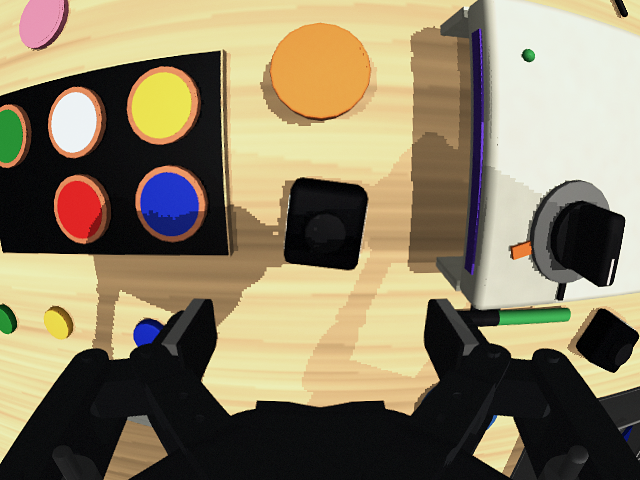

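The ink sits at (326,224), centred between the fingers, which are at about (200,330) and (445,330). Next I descend and grip it.

```bash
python3 -m crank '[[[0.003,-0.005,0.12,0,0,0,-1],[0.003,-0.005,0.24,0,0,0,-1],[0.003,-0.005,0.255,0,0,0,-1],[0.003,-0.005,0.255,0,0,0,0.6],[0.003,-0.005,0.255,0,0,0,0.6]]]' 40
python3 -m crank '[[[0,0,0,0,0,0,0.8],[0,0,0,0,0,0,0.8],[0,0,-0.1,0,0,0,0.8],[0,0,-0.25,0,0,0,0.8],[0,0,-0.25,0,0,0,0.8]]]'
python3 -c "
from h import *
go([.475,.395,.11])"
```

```text
time: 2.08
tool_pos: [0.5337, -0.1724, 0.0121]
ee_rot: [0.001, 1.0, -0.0, 0.002]
contact_force: [-1.1, -0.3, 0.1]
finger_gap: 0.0514
grasp_force: 0.0
time: 2.7
tool_pos: [0.5352, -0.1722, 0.1157]
ee_rot: [0.002, 1.0, 0.0, 0.005]
contact_force: [-0.2, -1.0, -0.7]
finger_gap: 0.025
grasp_force: 39.5
shift [-0.1496 -1.418   0.0073] tooly [ 0.001 -1.     0.004] z [ 0.01  -0.004 -1.   ]
```

```bash
python3 -c "
from h import *
i,d=camera('wrist'); cv2.imwrite('pics/w2.png',i); i,d=camera('top'); cv2.imwrite('pics/t2.png',i)"
```

```text
(no output)
```

View pics/w2.png

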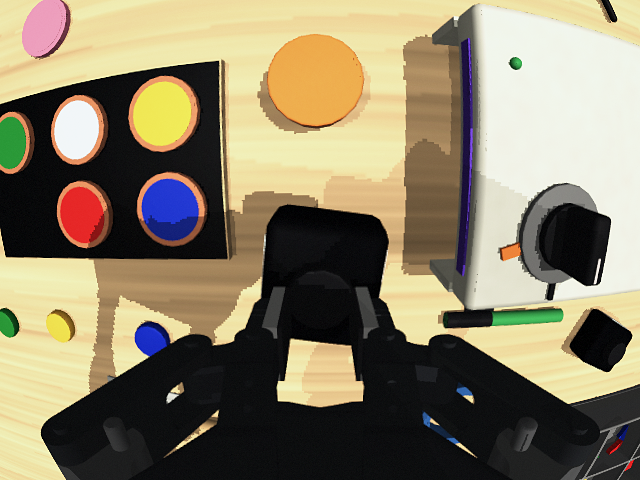

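```bash
cat >> h.py <<'E'
def wray(u,v):
    K=camera_params("wrist")["camera_matrix"]; x=u-K[0,2]; y=v-K[1,2]; rr=np.hypot(x,y); th=rr/K[0,0]
    s=np.sin(th)/max(rr,1e-9); return np.array([x*s,y*s,np.cos(th)])
def wpt(u,v,depth):
    """tool-frame point"""
    q=wray(u,v); M=camera_params("wrist")["mount"]; c=q*depth/q[2]; return M[:3,:3]@c+M[:3,3]
def wz(p,R,u,v,z):
    """wrist pixel to world point at height z"""
    M=camera_params("wrist")["mount"]; o=p+R.apply(M[:3,3]); w=R.apply(M[:3,:3]@wray(u,v)); return o+w*(z-o[2])/w[2]
E
python3 - <<'E'
from h import *
p,R=pose(); i,d=camera("wrist")
for u,v in [(325,225),(290,230),(365,240),(318,260),(318,298),(320,285),(280,275),(370,270),(318,320)]:
    t=wpt(u,v,d[v,u]); print((u,v),t.round(4),(p+R.apply(t)).round(4))
print(p, r.read_state()["finger_gap"])
E
```

```text
(325, 225) [ 0.0332  0.0024 -0.0232] [ 0.5657 -0.1736  0.1327]
(290, 230) [ 0.0313 -0.0122 -0.0244] [ 0.5638 -0.159   0.1339]
(365, 240) [ 0.0272  0.0193 -0.0251] [ 0.5597 -0.1905  0.1347]
(318, 260) [ 0.0183 -0.0005 -0.025 ] [ 0.5507 -0.1707  0.1345]
(318, 298) [ 0.006  -0.0005 -0.0371] [ 0.5385 -0.1707  0.1466]
(320, 285) [ 0.0122  0.0003 -0.0379] [ 0.5447 -0.1715  0.1474]
(280, 275) [ 0.011  -0.0171 -0.0243] [ 0.5435 -0.1541  0.1338]
(370, 270) [ 0.014   0.0218 -0.0261] [ 0.5465 -0.193   0.1357]
(318, 320) [-0.0042 -0.0005 -0.037 ] [ 0.5282 -0.1707  0.1465]
[ 0.53251234 -0.17121202  0.10950012] 0.025412705486080746
```

Run:
```python
from h import *
p,R=pose(); i,d=camera("wrist")
for u,v in [(110,400-60),(560,100),(60,326),(270,310),(275,292),(280,292),(363,292),(368,300),(372,310),(270,330),(390,150),(220,20)]:
    t=wpt(u,v,d[v,u]); print((u,v),t.round(4),(p+R.apply(t)).round(4))
print(p, r.read_state()["finger_gap"])
c=cv2.resize(i[190:400,200:440],None,fx=3,fy=3); cv2.imwrite("pics/w3.png",cv2.convertScaleAbs(c,alpha=2.2,beta=20))
```

```text
(110, 340) [-0.1169 -0.2111  0.1084] [ 4.146e-01  4.020e-02 -3.000e-04]
(560, 100) [0.1008 0.1437 0.0204] [ 0.6326 -0.3146  0.0872]
(60, 326) [-0.1005 -0.2659  0.0975] [0.431  0.095  0.0106]
(270, 310) [ 0.011  -0.0174 -0.0577] [ 0.5428 -0.1536  0.1656]
(275, 292) [ 0.0104 -0.0175 -0.041 ] [ 0.5422 -0.1535  0.1488]
(280, 292) [ 0.011  -0.0153 -0.0423] [ 0.5428 -0.1556  0.1501]
(363, 292) [ 0.0107  0.0172 -0.0416] [ 0.5425 -0.1882  0.1494]
(368, 300) [ 0.0112  0.0182 -0.05  ] [ 0.543  -0.1892  0.1578]
(372, 310) [ 0.0107  0.0188 -0.0574] [ 0.5426 -0.1897  0.1652]
(270, 330) [ 0.0119 -0.0154 -0.0734] [ 0.5437 -0.1556  0.1813]
(390, 150) [0.0596 0.0537 0.1072] [ 5.912e-01 -2.246e-01  5.000e-04]
(220, 20) [ 0.1646 -0.0764  0.1076] [ 6.962e-01 -9.440e-02  1.000e-04]
[ 0.53173784 -0.17095309  0.10784349] 0.025309157991645632
```

View pics/w3.png

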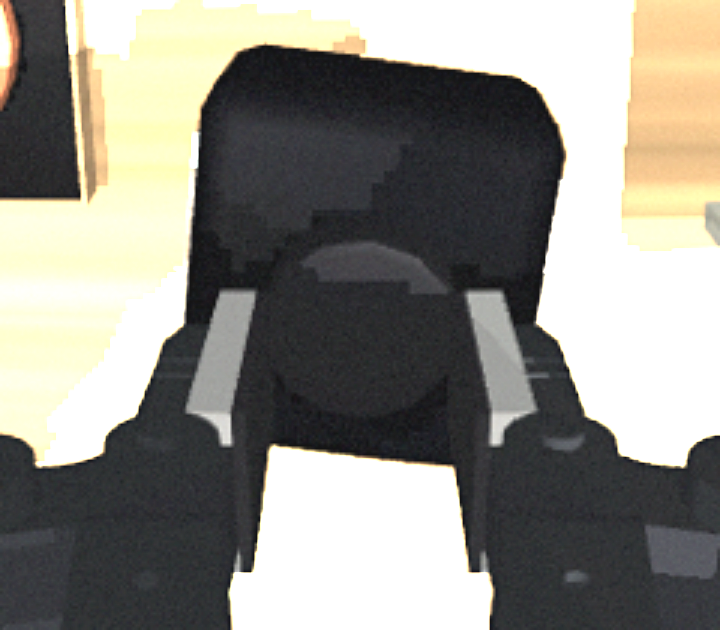

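```bash
python3 -m crank '[[[-0.02,-0.15,-0.02,0,0,0,0.8],[-0.04,-0.3,-0.03,0,0,0,0.8],[-0.06,-0.45,-0.03,0,0,0,0.8],[-0.08,-0.6,-0.03,0,0,0,0.8],[-0.1,-0.72,-0.03,0,0,0,0.8]]]'
python3 -m crank '[[[-0.01,-0.15,0,0,0,0,0.8],[-0.02,-0.3,0,0,0,0,0.8],[-0.04,-0.45,0,0,0,0,0.8],[-0.05,-0.6,0,0,0,0,0.8],[-0.05,-0.68,0,0,0,0,0.8]]]'
python3 -m crank '[[[0,0,0,0,0,0,0.8],[0,0,0,0,0,0,0.8],[0,0,0.1,0,0,0,0.8],[0,0,0.15,0,0,0,0.8],[0,0,0.15,0,0,0,0.8]]]'
python3 -c "
from h import *
go([.475,.395,.016])"
```

```text
time: 3.52
tool_pos: [0.4904, 0.1188, 0.1187]
ee_rot: [0.0, 1.0, 0.001, -0.002]
contact_force: [0.5, 0.2, -1.7]
finger_gap: 0.0249
grasp_force: 39.6
time: 4.15
tool_pos: [0.47, 0.3912, 0.118]
ee_rot: [0.001, 1.0, 0.002, -0.002]
contact_force: [0.0, -0.7, -0.3]
finger_gap: 0.0249
grasp_force: 39.7
time: 4.78
tool_pos: [0.471, 0.3869, 0.0583]
ee_rot: [0.002, 1.0, -0.0, -0.002]
contact_force: [-0.7, -0.5, -0.9]
finger_gap: 0.025
grasp_force: 39.8
shift [ 0.0105 -0.0205  0.1056] tooly [-0.001 -1.     0.003] z [-0.004 -0.003 -1.   ]
```

```bash
python3 -m crank '[[[0,-0.02,0.04,0,0,0,0.8],[0,-0.02,0.08,0,0,0,0.8],[0,-0.02,0.1,0,0,0,0.8],[0,-0.02,0.105,0,0,0,0.8],[0,-0.02,0.105,0,0,0,0.8]]]'
python3 -c "
from h import *
p,R=pose(); i,d=camera('wrist')
for u,v in [(318,240),(318,270),(100,100),(500,150)]:
    print((u,v),(p+R.apply(wpt(u,v,d[v,u]))).round(4))
s=r.read_state(); print(s['tool_pos'],s['contact_force'],s['finger_gap'])"
```

```text
time: 5.4
tool_pos: [0.4721, 0.3968, 0.0191]
ee_rot: [-0.0, 1.0, 0.0, 0.0]
contact_force: [0.1, 0.3, -1.5]
finger_gap: 0.0255
grasp_force: 39.8
(318, 240) [0.4993 0.3973 0.0443]
(318, 270) [0.4896 0.3973 0.054 ]
(100, 100) [ 0.5707  0.5242 -0.0013]
(500, 150) [ 0.5387  0.295  -0.0014]
[0.47230171 0.3969292  0.01948013] [ 1.04450215 -0.87948048 -0.88800376] 0.024778126031276843
```

```bash
python3 -m crank '[[[0,0,0.008,0,0,0,0.8],[0,0,0.014,0,0,0,0.8],[0,0,0.014,0,0,0,0.8],[0,0,0.014,0,0,0,0.8],[0,0,0.014,0,0,0,0.8]]]'
python3 -m crank '[[[0,0,0,0,0,0,-1],[0,0,0,0,0,0,-1],[0,0,0,0,0,0,-1],[0,0,-0.15,0,0,0,-1],[0,0,-0.3,0,0,0,-1]]]'
python3 -m crank '[[[0,0.1,0,0,0,0,-1],[0.04,0.25,0,0,0,0,-1],[0.08,0.4,0,0,0,0,-1],[0.1,0.55,0,0,0,0,-1],[0.12,0.7,0,0,0,0,-1]]]'
python3 - <<'E'
from h import *
p,R=pose(); i,d=camera("wrist"); cv2.imwrite("pics/w4.png",i)
# pad tip heights in tool frame when open: lowest (largest tool z) points near pads
t=np.array([[*wpt(u,v,d[v,u]),u,v] for v in range(280,400,2) for u in list(range(150,260,2))+list(range(390,490,2)) if d[v,u]>0])
m=(np.abs(t[:,2])<.07)&(np.abs(t[:,0])<.03); print("tip z max",np.sort(t[m][:,2])[-8:].round(4))
i,d=camera("top"); cv2.imwrite("pics/t4.png",i); h=cv2.cvtColor(i,cv2.COLOR_BGR2HSV)
def cen(b,lo,hi,z):
    x0,x1,y0,y1=b; m=cv2.inRange(h[y0:y1,x0:x1],lo,hi); v,u=np.nonzero(m)
    print((u.mean()+x0).round(1),(v.mean()+y0).round(1),px2w("top",u.mean()+x0,v.mean()+y0,z=z).round(4),len(u))
cen((80,180,190,330),(0,0,0),(180,255,45),.039)
cen((350,410,180,240),(5,180,100),(20,255,255),.046)
E
```

```text
time: 6.08
tool_pos: [0.4723, 0.3968, 0.0143]
ee_rot: [-0.0, 1.0, 0.0, 0.0]
contact_force: [-2.7, -2.4, 6.6]
finger_gap: 0.025
grasp_force: 39.0
time: 6.7
tool_pos: [0.4714, 0.3964, 0.1335]
ee_rot: [0.001, 1.0, 0.0, -0.001]
contact_force: [1.3, 0.1, -0.3]
finger_gap: 0.0853
grasp_force: 0.0
time: 7.32
tool_pos: [0.5202, 0.115, 0.1332]
ee_rot: [-0.0, 1.0, 0.0, 0.0]
contact_force: [1.0, 0.6, -0.7]
finger_gap: 0.0854
grasp_force: 0.0Traceback (most recent call last):
  File "<stdin>", line 4, in <module>
  File "h.py", line 21, in wpt
    q=wray(u,v); M=camera_params("wrist")["mount"]; c=q*depth/q[2]; return M[:3,:3]@c+M[:3,3]
                   ~~~~~~~~~~~~~^^^^^^^^^
ValueError: time passes only in moves, steps and waits
```

```bash
sed -i 's/^from cell import.*/from cell import r, camera, camera_params as _cp\nimport functools\ncamera_params=functools.lru_cache(_cp)/' h.py
cat >> h.py <<'E'
def cen(h,b,lo,hi,z):
    x0,x1,y0,y1=b; m=cv2.inRange(h[y0:y1,x0:x1],lo,hi); v,u=np.nonzero(m)
    print((u.mean()+x0).round(1),(v.mean()+y0).round(1),px2w("top",u.mean()+x0,v.mean()+y0,z=z).round(4),len(u))
E
python3 - <<'E'
from h import *
i,d=camera("wrist"); cv2.imwrite("pics/w4.png",i)
t=np.array([[*wpt(u,v,d[v,u]),u,v] for v in range(280,400,2) for u in list(range(150,260,2))+list(range(390,490,2)) if d[v,u]>0])
m=(np.abs(t[:,2])<.09)&(np.abs(t[:,0])<.03); print("tip z max",np.sort(t[m][:,2])[-8:].round(4))
i,d=camera("top"); cv2.imwrite("pics/t4.png",i); h=cv2.cvtColor(i,cv2.COLOR_BGR2HSV)
cen(h,(80,180,190,330),(0,0,0),(180,255,45),.039)
cen(h,(350,410,180,240),(5,180,100),(20,255,255),.046)
E
```

```text
tip z max [-0.0457 -0.0456 -0.0456 -0.0456 -0.0455 -0.0455 -0.0453 -0.0449]
119.5 283.1 [0.4749 0.3925 0.039 ] 617
380.0 208.2 [ 0.6443 -0.1667  0.046 ] 310
```

View pics/t4.png

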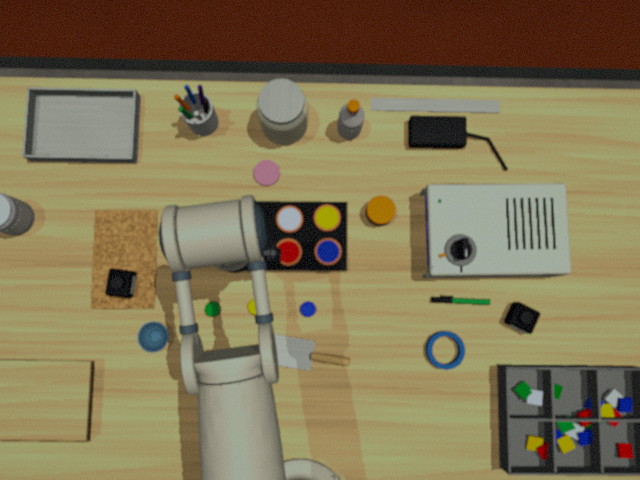

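```bash
python3 -m crank '[[[0.06,0.14,0,0,0,0,-1],[0.12,0.28,0,0,0,0,-1],[0.18,0.42,0,0,0,0,-1],[0.24,0.56,0,0,0,0,-1],[0.3,0.7,0,0,0,0,-1]]]'
python3 -m crank '[[[0.01,0.005,0,0,0,0,-1],[0.01,0.005,0.05,0,0,0,-1],[0.01,0.005,0.15,0,0,0,-1],[0.01,0.005,0.22,0,0,0,-1],[0.01,0.005,0.22,0,0,0,-1]]]'
python3 - <<'E'
from h import *
print(r.grip_point_offset); p,R=pose(); print(p)
i,d=camera("wrist"); cv2.imwrite("pics/w5.png",cv2.convertScaleAbs(i,alpha=1.3,beta=15)); go([.643,-.167,.01])
for u,v in [(320,200),(318,130)]: print((p+R.apply(wpt(u,v,d[v,u]))).round(4))
E
```

```text
time: 8.1
tool_pos: [0.6415, -0.163, 0.1331]
ee_rot: [-0.0, 1.0, 0.001, 0.0]
contact_force: [0.3, 0.3, 0.3]
finger_gap: 0.0856
grasp_force: 0.0
time: 8.72
tool_pos: [0.6418, -0.162, 0.0409]
ee_rot: [-0.001, 1.0, 0.001, -0.003]
contact_force: [-0.8, 0.4, -0.4]
finger_gap: 0.0856
grasp_force: 0.0
0.0187
[ 0.64176911 -0.16195094  0.04086703]
shift [-0.0001  0.0108  0.0842] tooly [ 0.003 -1.    -0.001] z [-0.003  0.001 -1.   ]
[ 0.6751 -0.1622  0.0064]
[ 7.148e-01 -1.609e-01 -3.000e-04]
```

View pics/w5.png

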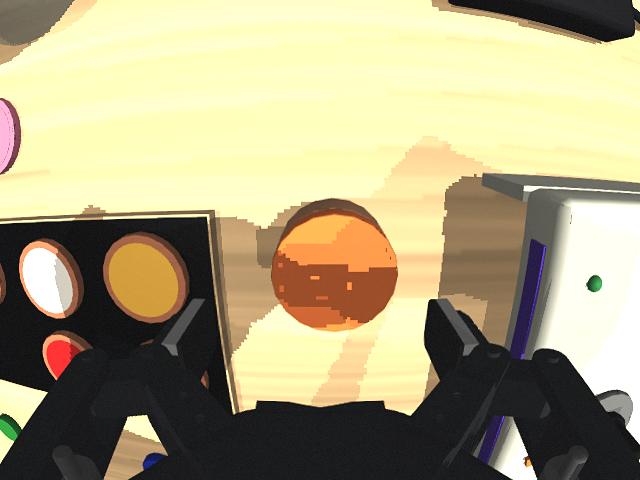

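```bash
python3 -m crank '[[[0.003,0.012,0.03,0,0,0,-1],[0.003,0.012,0.06,0,0,0,-1],[0.003,0.012,0.08,0,0,0,-1],[0.003,0.012,0.09,0,0,0,-1],[0.003,0.012,0.09,0,0,0,-1]]]'
python3 -m crank '[[[0,0,0.005,0,0,0,-1],[0,0,0.01,0,0,0,-1],[0,0,0.015,0,0,0,-1],[0,0,0.015,0,0,0,-1],[0,0,0.015,0,0,0,-1]]]'
python3 -c "
from h import *
print(r.read_state()['tool_pos'])
i,d=camera('wrist')
for v in range(290,350,6): print(v,[wpt(u,v,d[v,u]).round(3).tolist() for u in (186,196,436,446)])"
```

```text
time: 9.4
tool_pos: [0.6452, -0.17, 0.0089]
ee_rot: [-0.0, 1.0, 0.0, -0.0]
contact_force: [0.4, -0.1, 0.8]
finger_gap: 0.0855
grasp_force: 0.0
time: 10.02
tool_pos: [0.6454, -0.17, 0.0033]
ee_rot: [-0.0, 1.0, 0.0, 0.0]
contact_force: [0.0, 0.2, 0.7]
finger_gap: 0.0851
grasp_force: 0.0
[ 0.64540404 -0.16997871  0.00329944]
290 [[-0.008, -0.071, -0.0], [-0.01, -0.068, 0.005], [-0.01, 0.063, 0.004], [-0.01, 0.069, 0.003]]
296 [[-0.011, -0.071, -0.002], [-0.014, -0.068, 0.005], [-0.013, 0.064, 0.004], [-0.014, 0.07, 0.004]]
302 [[-0.014, -0.072, -0.002], [0.011, -0.046, -0.053], [0.01, 0.045, -0.051], [0.011, 0.048, -0.052]]
308 [[0.01, -0.049, -0.056], [0.011, -0.045, -0.058], [0.01, 0.043, -0.056], [0.011, 0.046, -0.058]]
314 [[0.011, -0.047, -0.062], [0.011, -0.044, -0.062], [0.009, 0.043, -0.058], [0.011, 0.045, -0.063]]
320 [[0.011, -0.046, -0.067], [0.01, -0.043, -0.065], [0.006, 0.043, -0.057], [0.011, 0.044, -0.066]]
326 [[0.011, -0.044, -0.071], [0.008, -0.043, -0.066], [0.005, 0.043, -0.06], [0.009, 0.043, -0.068]]
332 [[0.011, -0.043, -0.075], [0.007, -0.042, -0.068], [0.002, 0.043, -0.06], [0.007, 0.043, -0.069]]
338 [[0.01, -0.043, -0.077], [0.005, -0.042, -0.069], [0.0, 0.043, -0.061], [0.006, 0.043, -0.071]]
344 [[0.008, -0.042, -0.078], [0.004, -0.042, -0.071], [-0.001, 0.043, -0.063], [0.005, 0.043, -0.072]]
```

```bash
python3 -m crank '[[[0,0,0.01,0,0,0,-1],[0,0,0.02,0,0,0,-1],[0,0,0.02,0,0,0,-1],[0,0,0.02,0,0,0,-1],[0,0,0.02,0,0,0,-1]]]'
python3 -c "
from h import *
i,d=camera('wrist'); i=cv2.convertScaleAbs(i,alpha=1.4,beta=25); cv2.imwrite('pics/w6.png',cv2.resize(i[170:400,120:520],None,fx=2,fy=2))"
```

```text
time: 10.7
tool_pos: [0.6455, -0.17, -0.0045]
ee_rot: [0.0, 1.0, 0.0, 0.0]
contact_force: [0.5, -0.3, -1.3]
finger_gap: 0.0856
grasp_force: 0.0
```

View pics/w6.png

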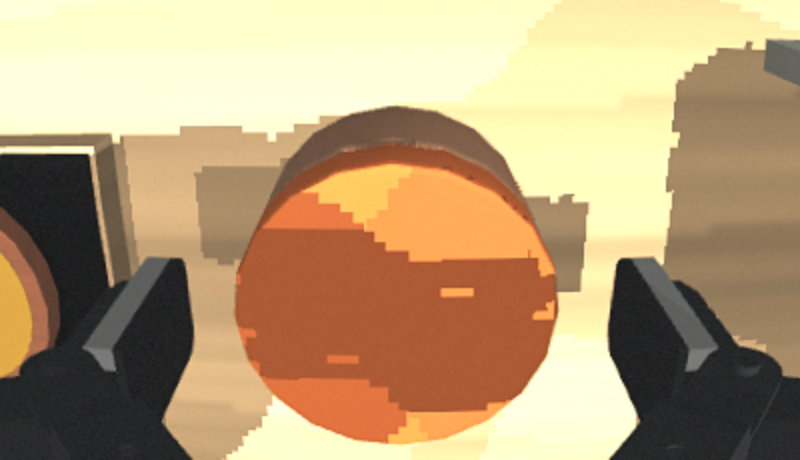

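The shadows and the view show the fingertips still around lid height with the TCP reading about -5 mm. The real tips are therefore well behind the stated TCP, so I go lower in small steps while watching the force.

```bash
python3 -m crank '[[[0,0,0.01,0,0,0,-1],[0,0,0.02,0,0,0,-1],[0,0,0.03,0,0,0,-1],[0,0,0.03,0,0,0,-1],[0,0,0.03,0,0,0,-1]]]'
python3 -m crank '[[[0,0,0.01,0,0,0,-1],[0,0,0.02,0,0,0,-1],[0,0,0.025,0,0,0,-1],[0,0,0.025,0,0,0,-1],[0,0,0.025,0,0,0,-1]]]'
python3 -c "
from h import *
p,R=pose(); i,d=camera('wrist')
for v in range(284,316,4): print(v,[(p+R.apply(wpt(u,v,d[v,u]))).round(3).tolist() for u in (200,440)])"
```

```text
time: 11.38
tool_pos: [0.6454, -0.17, -0.0167]
ee_rot: [-0.0, 1.0, 0.0, 0.0]
contact_force: [-0.7, -0.3, 0.2]
finger_gap: 0.0854
grasp_force: 0.0
time: 12.0
tool_pos: [0.6455, -0.17, -0.0266]
ee_rot: [0.0, 1.0, 0.0, 0.0]
contact_force: [0.2, 0.2, 0.9]
finger_gap: 0.0853
grasp_force: 0.0
284 [[0.652, -0.116, -0.0], [0.652, -0.224, -0.001]]
288 [[0.651, -0.116, 0.0], [0.65, -0.224, -0.0]]
292 [[0.649, -0.116, 0.0], [0.648, -0.225, -0.0]]
296 [[0.647, -0.116, 0.0], [0.647, -0.225, 0.0]]
300 [[0.656, -0.124, 0.023], [0.656, -0.216, 0.024]]
304 [[0.656, -0.126, 0.028], [0.656, -0.215, 0.027]]
308 [[0.656, -0.126, 0.03], [0.656, -0.214, 0.03]]
312 [[0.656, -0.127, 0.033], [0.656, -0.213, 0.034]]
```

```bash
python3 -m crank '[[[0,0,0,0,0,0,0.5],[0,0,0,0,0,0,0.5],[0,0,0,0,0,0,0.5],[0,0,0,0,0,0,0.5],[0,0,0,0,0,0,0.5]]]' 60
python3 -m crank '[[[0,0,-0.1,0,0,0,0.5],[0,0,-0.2,0,0,0,0.5],[0,0,-0.3,0,0,0,0.5],[0,0,-0.3,0,0,0,0.5],[0,0,-0.3,0,0,0,0.5]]]'
python3 -c "
from h import *
p,R=pose(); i,d=camera('wrist')
for u,v in [(320,250),(320,280)]: print((p+R.apply(wpt(u,v,d[v,u]))).round(4),wpt(u,v,d[v,u]).round(4))
go([.568,.395,.0])"
```

```text
time: 12.68
tool_pos: [0.6458, -0.1701, -0.0261]
ee_rot: [0.0, 1.0, 0.0, 0.001]
contact_force: [-0.1, -0.0, 4.6]
finger_gap: 0.0631
grasp_force: 66.3
time: 13.3
tool_pos: [0.6445, -0.1697, 0.091]
ee_rot: [-0.0, 1.0, 0.0, -0.001]
contact_force: [0.1, 0.0, -2.1]
finger_gap: 0.0624
grasp_force: 66.4
[ 0.6752 -0.1701  0.14  ] [ 0.0305  0.0003 -0.0492]
[ 0.6727 -0.1701  0.1615] [ 0.0279  0.0003 -0.0706]
shift [-0.1888 -1.4112  0.228 ] tooly [ 0.    -1.    -0.001] z [-0.004  0.001 -1.   ]
```

```bash
python3 -m crank '[[[-0.02,-0.15,0,0,0,0,0.5],[-0.04,-0.3,0,0,0,0,0.5],[-0.06,-0.45,0,0,0,0,0.5],[-0.08,-0.6,0,0,0,0,0.5],[-0.1,-0.72,0,0,0,0,0.5]]]'
python3 -m crank '[[[-0.02,-0.15,0,0,0,0,0.5],[-0.04,-0.3,0,0,0,0,0.5],[-0.06,-0.45,0,0,0,0,0.5],[-0.08,-0.6,0,0,0,0,0.5],[-0.09,-0.69,0,0,0,0,0.5]]]'
python3 -m crank '[[[0,0,0.05,0,0,0,0.5],[0,0,0.15,0,0,0,0.5],[0,0,0.22,0,0,0,0.5],[0,0,0.25,0,0,0,0.5],[0,0,0.25,0,0,0,0.5]]]'
python3 -c "
from h import *
go([.568,.395,-.021])
i,d=camera('top'); h=cv2.cvtColor(i,cv2.COLOR_BGR2HSV); cen(h,(80,160,255,330),(0,0,0),(180,255,45),.039)"
```

```text
time: 13.98
tool_pos: [0.6034, 0.1202, 0.0903]
ee_rot: [0.0, 1.0, 0.001, -0.002]
contact_force: [0.6, -0.2, -2.7]
finger_gap: 0.0629
grasp_force: 66.7
time: 14.6
tool_pos: [0.5669, 0.3964, 0.0898]
ee_rot: [0.001, 1.0, 0.001, -0.002]
contact_force: [0.7, 0.2, -1.8]
finger_gap: 0.0626
grasp_force: 66.7
time: 15.22
tool_pos: [0.5684, 0.3926, -0.0089]
ee_rot: [0.001, 1.0, -0.0, -0.002]
contact_force: [0.6, 0.0, -1.3]
finger_gap: 0.0628
grasp_force: 66.8
shift [-0.0009 -0.0061  0.0301] tooly [-0.001 -1.     0.002] z [-0.003 -0.002 -1.   ]
110.1 278.3 [0.4849 0.413  0.039 ] 39
```

```bash
python3 -m crank '[[[0,0,0.012,0,0,0,0.5],[0,0,0.024,0,0,0,0.5],[0,0,0.03,0,0,0,0.5],[0,0,0.032,0,0,0,0.5],[0,0,0.032,0,0,0,0.5]]]'
python3 -m crank '[[[0,0,0,0,0,0,-1],[0,0,0,0,0,0,-1],[0,0,0,0,0,0,-1],[0,0,-0.12,0,0,0,-1],[0,0,-0.27,0,0,0,-1]]]'
python3 -m crank '[[[-0.06,0.05,-0.05,0,0,0,-1],[-0.12,0.2,-0.05,0,0,0,-1],[-0.2,0.3,-0.05,0,0,0,-1],[-0.28,0.42,-0.05,0,0,0,-1],[-0.35,0.48,-0.05,0,0,0,-1]]]'
python3 -c "
from h import *
go([.4224,.1984,.04])
i,d=camera('top'); cv2.imwrite('pics/t7.png',i); h=cv2.cvtColor(i,cv2.COLOR_BGR2HSV); cen(h,(80,160,255,330),(0,0,0),(180,255,45),.039)
cen(h,(70,160,200,260),(7,180,100),(18,255,255),.049)
G=((50,120,40),(80,255,255));Y=((22,150,120),(32,255,255));B=((105,130,60),(130,255,255))
for n,b,c,z in [('mg',(234,264,203,236),G,.02),('my',(312,342,203,234),Y,.02),('mb',(312,345,236,268),B,.02)]: print(n,end=' ');cen(h,b,*c,z)
p,R=pose(); i,d=camera('wrist'); cv2.imwrite('pics/w7.png',i)"
```

```text
time: 15.9
tool_pos: [0.5692, 0.394, -0.0195]
ee_rot: [-0.0, 1.0, 0.0, -0.0]
contact_force: [0.5, 0.3, -2.1]
finger_gap: 0.0631
grasp_force: 66.8
time: 16.52
tool_pos: [0.5681, 0.3933, 0.0874]
ee_rot: [0.001, 1.0, 0.0, -0.002]
contact_force: [0.5, 0.0, 1.1]
finger_gap: 0.0854
grasp_force: 0.0
time: 17.15
tool_pos: [0.4283, 0.2001, 0.1088]
ee_rot: [0.0, 1.0, -0.001, 0.001]
contact_force: [0.3, -0.6, 0.7]
finger_gap: 0.0853
grasp_force: 0.0
shift [-0.0149  0.0043  0.1721] tooly [-0.001 -1.     0.   ] z [ 0.001 -0.    -1.   ]
118.5 274.9 [0.4924 0.3955 0.039 ] 212
122.1 240.8 [0.565  0.3883 0.049 ] 74
mg 249.4 218.3 [0.6225 0.1205 0.02  ] 322
my 326.7 217.1 [ 0.6275 -0.0511  0.02  ] 419
mb 327.7 251.0 [ 0.5516 -0.054   0.02  ] 349
```

View pics/w7.png

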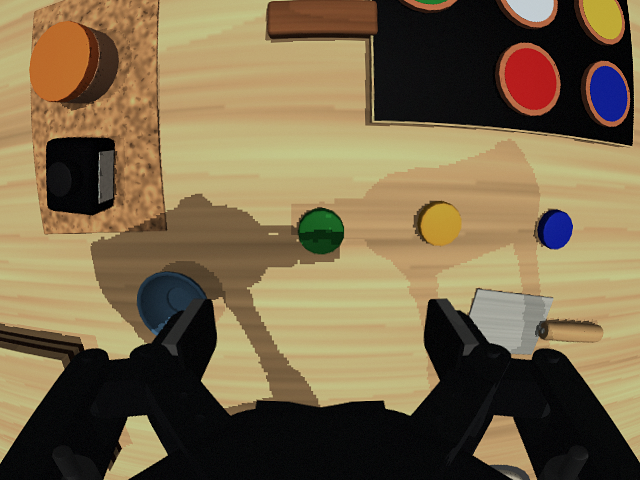

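```bash
python3 -m crank '[[[-0.015,0.005,0.1,0,0,0,-0.2],[-0.015,0.005,0.2,0,0,0,-0.2],[-0.015,0.005,0.29,0,0,0,-0.2],[-0.015,0.005,0.3,0,0,0,-0.2],[-0.015,0.005,0.3,0,0,0,-0.2]]]' 30
python3 -c "
from h import *
p,R=pose(); i,d=camera('wrist'); cv2.imwrite('pics/w8.png',cv2.resize(cv2.convertScaleAbs(i,alpha=1.4,beta=25)[170:400,120:520],None,fx=2,fy=2))
P=np.array([wpt(u,v,d[v,u]) for v in range(270,330) for u in range(200,440) if d[v,u]>0]); m=(np.abs(P[:,0]-.009)<.004)&(np.abs(P[:,1])>.019)&(np.abs(P[:,1])<.045)&(P[:,2]<.01)
for s in (-1,1):
    q=P[m&(s*P[:,1]>0)]; k=q[np.argsort(q[:,2])[-6:]]; print(k.round(4).tolist())
print(p)"
```

```text
time: 17.88
tool_pos: [0.4241, 0.2005, -0.0104]
ee_rot: [-0.0, 1.0, 0.0, 0.001]
contact_force: [-0.2, 0.6, 0.9]
finger_gap: 0.0513
grasp_force: 0.0
[[0.006, -0.0212, -0.0091], [0.0069, -0.0374, -0.0091], [0.0068, -0.0404, -0.009], [0.0074, -0.0251, -0.0089], [0.0073, -0.0364, -0.0089], [0.0067, -0.0365, -0.0087]]
[[0.0063, 0.0269, -0.0088], [0.0057, 0.0328, -0.0087], [0.0051, 0.0373, -0.0087], [0.0071, 0.0417, -0.0087], [0.0056, 0.0294, -0.0084], [0.0062, 0.0305, -0.0074]]
[ 0.42408346  0.20048594 -0.01041979]
```

View pics/w8.png

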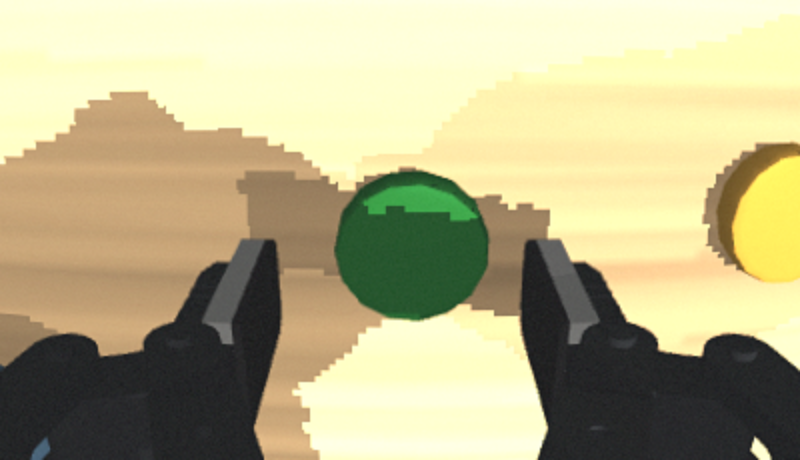

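```bash
python3 -c "
from h import *
p,R=pose(); i,d=camera('wrist')
P=np.array([wpt(u,v,d[v,u]) for v in range(270,340) for u in range(200,440) if d[v,u]>0]); m=(np.abs(P[:,0]-.009)<.004)&(np.abs(P[:,1])>.019)&(np.abs(P[:,1])<.045)&(P[:,2]<-.02)
for s in (-1,1):
    q=P[m&(s*P[:,1]>0)]; k=q[np.argsort(q[:,2])[-6:]]; print(k.round(4).tolist())
print(wz(p,R,325.5,292.5,.012),p)"
```

```text
[[0.0073, -0.0251, -0.0373], [0.0086, -0.0254, -0.0371], [0.0076, -0.0255, -0.0371], [0.0053, -0.0252, -0.037], [0.0067, -0.0256, -0.037], [0.0077, -0.0256, -0.0363]]
[[0.0063, 0.0258, -0.0372], [0.009, 0.0261, -0.0371], [0.008, 0.0257, -0.0369], [0.0056, 0.0259, -0.0368], [0.0083, 0.0258, -0.0366], [0.0068, 0.0259, -0.0363]]
[0.42602405 0.19778081 0.012     ] [ 0.42457151  0.20062101 -0.00965098]
```

```bash
python3 -m crank '[[[0.004,0.007,0.02,0,0,0,-0.2],[0.004,0.007,0.035,0,0,0,-0.2],[0.004,0.007,0.047,0,0,0,-0.2],[0.004,0.007,0.047,0,0,0,-0.2],[0.004,0.007,0.047,0,0,0,-0.2]]]' 30
python3 -m crank '[[[0,0,0,0,0,0,0.5],[0,0,0,0,0,0,0.5],[0,0,0,0,0,0,0.5],[0,0,0,0,0,0,0.5],[0,0,0,0,0,0,0.5]]]' 30
python3 -m crank '[[[0,0,-0.05,0,0,0,0.5],[0,0,-0.15,0,0,0,0.5],[0,0,-0.2,0,0,0,0.5],[0,0,-0.2,0,0,0,0.5],[0,0,-0.2,0,0,0,0.5]]]' 30
python3 -c "
from h import *
p,R=pose(); i,d=camera('wrist'); cv2.imwrite('pics/w9.png',cv2.resize(cv2.convertScaleAbs(i,alpha=1.4,beta=25)[170:400,120:520],None,fx=2,fy=2)); go([.6225,.1205,.03])
print([wpt(320,v,d[v,320]).round(4).tolist() for v in range(270,330,5)])"
```

```text
time: 18.6
tool_pos: [0.4249, 0.1972, -0.0303]
ee_rot: [-0.0, 1.0, 0.0, 0.0]
contact_force: [-0.2, 0.5, 0.2]
finger_gap: 0.0512
grasp_force: 0.0
time: 19.23
tool_pos: [0.4252, 0.1973, -0.0298]
ee_rot: [-0.0, 1.0, 0.0, 0.0]
contact_force: [0.1, -0.5, 5.0]
finger_gap: 0.0342
grasp_force: 30.2
time: 19.85
tool_pos: [0.4241, 0.1969, 0.048]
ee_rot: [0.0, 1.0, 0.0, -0.001]
contact_force: [-0.0, -0.6, -1.3]
finger_gap: 0.0343
grasp_force: 30.0
shift [0.4966 0.1908 0.0433] tooly [ 0.    -1.     0.001] z [-0.003 -0.001 -1.   ]
[[-0.0145, 0.0004, 0.0486], [0.0158, 0.0003, -0.036], [0.015, 0.0003, -0.0395], [0.0129, 0.0003, -0.0396], [0.0118, 0.0003, -0.0418], [0.0096, 0.0003, -0.0418], [0.0075, 0.0003, -0.042], [0.0051, 0.0003, -0.0415], [0.0027, 0.0003, -0.0414], [0.0005, 0.0003, -0.0414], [-0.0021, 0.0003, -0.041], [-0.0043, 0.0003, -0.0411]]
```

View pics/w9.png

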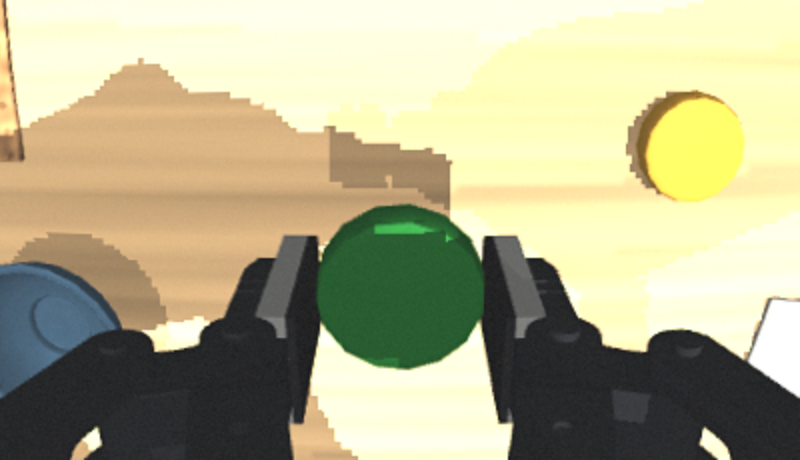

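```bash
python3 -m crank '[[[0.12,0.05,-0.02,0,0,0,0.5],[0.25,0.1,-0.02,0,0,0,0.5],[0.38,0.15,-0.02,0,0,0,0.5],[0.498,0.19,-0.02,0,0,0,0.5],[0.498,0.19,-0.02,0,0,0,0.5]]]' 30
python3 -m crank '[[[0,0,0,0,0,0,0.5],[0,0,0.02,0,0,0,0.5],[0,0,0.04,0,0,0,0.5],[0,0,0.06,0,0,0,0.5],[0,0,0.06,0,0,0,0.5]]]' 30
cat >> h.py <<'E'
def med(p,R,i,hue,z,uvmax=None,near=None):
    """colour blobs in wrist image -> world centre at z (via per-pixel unprojection)"""
    h=cv2.cvtColor(i,cv2.COLOR_BGR2HSV); m=cv2.inRange(h,*hue); n,l,s,c=cv2.connectedComponentsWithStats(m)
    for k in range(1,n):
        if s[k,4]>250:
            v,u=np.nonzero(l==k); P=np.array([wz(p,R,a,b,z) for a,b in zip(u,v)]); hull=cv2.convexHull(P[:,:2].astype(np.float32)); 
            (cx,cy),rad=cv2.minEnclosingCircle(hull); print(c[k].round(),s[k,4],"world",round(cx,4),round(cy,4),"rad",round(rad,4))
G=((50,100,30),(80,255,255));Y=((22,140,70),(32,255,255));B=((108,120,40),(130,255,255))
E
python3 -c "
from h import *
p,R=pose(); i,d=camera('wrist'); cv2.imwrite('pics/w10.png',cv2.convertScaleAbs(i,alpha=1.4,beta=25)); print(p); med(p,R,i,G,.02); go([.6225,.1205,-.009])
g=wpt(320,295,d[295,320]); print(g, p+R.apply(g))"
```

```text
time: 20.52
tool_pos: [0.6249, 0.1192, 0.0532]
ee_rot: [0.001, 1.0, -0.001, -0.003]
contact_force: [-1.2, 0.7, -0.5]
finger_gap: 0.0345
grasp_force: 30.0
time: 21.15
tool_pos: [0.6232, 0.1213, 0.0325]
ee_rot: [0.0, 1.0, 0.0, -0.001]
contact_force: [0.1, -0.5, -0.2]
finger_gap: 0.0339
grasp_force: 30.0
[0.62319545 0.12128602 0.03251637]
[321. 288.] 9747 world 0.6081 0.1205 rad 0.04
shift [-0.0027  0.002   0.1055] tooly [ 0.001 -1.     0.   ] z [-0.001 -0.    -1.   ]
[ 0.0100418   0.00031886 -0.04277431] [0.63331411 0.12098411 0.07527269]
```

View pics/w10.png

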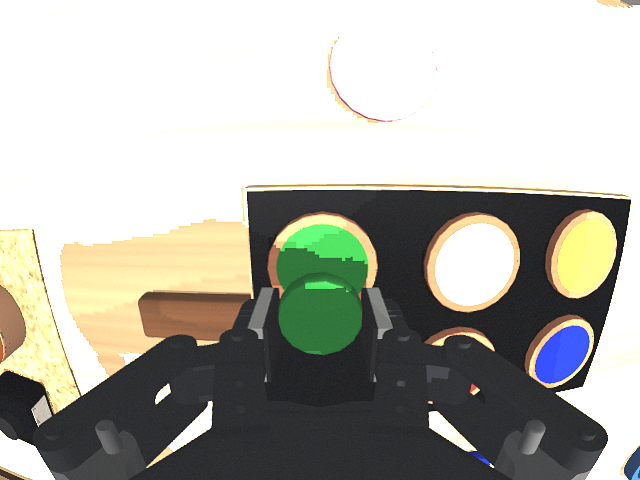

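```bash
python3 -c "
from h import *
p,R=pose(); print(p)
for u,v in [(267,265),(378,265),(322,213),(277,266),(368,266),(322,224)]: print((u,v),wz(p,R,u,v,.02).round(4))"
```

```text
[0.6236286  0.12130212 0.03319824]
(267, 265) [0.6254 0.1496 0.02  ]
(378, 265) [0.6254 0.0895 0.02  ]
(322, 213) [0.6541 0.1199 0.02  ]
(277, 266) [0.6249 0.1442 0.02  ]
(368, 266) [0.6249 0.0949 0.02  ]
(322, 224) [0.6482 0.1199 0.02  ]
```

```bash
python3 -m crank '[[[0.002,0.004,0.04,0,0,0,0.5],[0.002,0.004,0.07,0,0,0,0.5],[0.002,0.004,0.09,0,0,0,0.5],[0.002,0.004,0.1,0,0,0,0.5],[0.002,0.004,0.1,0,0,0,0.5]]]' 30
python3 -m crank '[[[0,0,0.003,0,0,0,0.5],[0,0,0.006,0,0,0,0.5],[0,0,0.006,0,0,0,0.5],[0,0,0.006,0,0,0,-0.15],[0,0,0.006,0,0,0,-0.15]]]' 30
python3 -m crank '[[[0,0,0,0,0,0,-0.2],[0,0,-0.04,0,0,0,-0.2],[0,0,-0.12,0,0,0,-0.2],[0,0,-0.2,0,0,0,-0.2],[0,0,-0.2,0,0,0,-0.2]]]' 30
python3 -c "
from h import *
p,R=pose(); i,d=camera('wrist'); cv2.imwrite('pics/w11.png',cv2.convertScaleAbs(i,alpha=1.4,beta=25)); go([.4285,.1038,.03])"
```

```text
time: 21.82
tool_pos: [0.6248, 0.1196, -0.0067]
ee_rot: [0.0, 1.0, 0.0, -0.0]
contact_force: [0.3, -0.1, 0.1]
finger_gap: 0.0342
grasp_force: 30.0
time: 22.45
tool_pos: [0.625, 0.1196, -0.0086]
ee_rot: [-0.0, 1.0, 0.0, 0.0]
contact_force: [-0.2, 0.7, -0.3]
finger_gap: 0.0492
grasp_force: 0.0
time: 23.08
tool_pos: [0.6273, 0.1199, 0.0768]
ee_rot: [-0.001, 1.0, 0.0, 0.004]
contact_force: [-0.1, -0.3, 0.8]
finger_gap: 0.051
grasp_force: 0.0
shift [-0.4947  0.0399  0.1081] tooly [ 0.    -1.    -0.001] z [ 0.005  0.001 -1.   ]
```

View pics/w11.png

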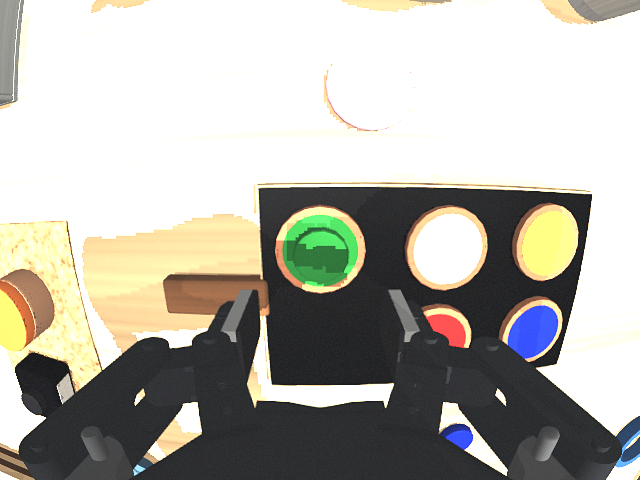

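I've used all 14 picture views, so I work from numbers only from here. The green glass shows at (320,250), concentric with its medallion at (321,249).

```bash
cat >> h.py <<'E'
def blob(p,R,i,d,hue,z,tol=.004,minA=200):
    h=cv2.cvtColor(i,cv2.COLOR_BGR2HSV); m=cv2.inRange(h,*hue); n,l,s,c=cv2.connectedComponentsWithStats(m)
    for k in range(1,n):
        if s[k,4]>minA:
            v,u=np.nonzero((l==k)&(d>0)); P=np.array([p+R.apply(wpt(a,b,d[b,a])) for a,b in zip(u,v)]); f=np.abs(P[:,2]-z)<tol
            if f.sum()<minA*.6: continue
            Q=P[f][:,:2]; (cx,cy),rad=cv2.minEnclosingCircle(Q.astype(np.float32)); print(c[k].round(),f.sum(),"z",np.median(P[f][:,2]).round(4),"mean",Q.mean(0).round(4),"circ",round(cx,4),round(cy,4),"rad",round(rad,4))
E
python3 -c "
from h import *
p,R=pose(); i,d=camera('wrist'); print(p)
for n,H in (('G',G),('Y',Y),('B',B)):
    print(n); blob(p,R,i,d,H,.02); print(' glass'); blob(p,R,i,d,H,.032)
np.save('pics/l.npy',p)"
python3 -m crank '[[[-0.15,0.01,-0.02,0,0,0,-0.2],[-0.3,0.02,-0.02,0,0,0,-0.2],[-0.45,0.03,0,0,0,0,-0.2],[-0.495,0.04,0.02,0,0,0,-0.2],[-0.495,0.04,0.02,0,0,0,-0.2]]]' 30
python3 -c "
from h import *
p,R=pose(); i,d=camera('wrist'); print(p)
for n,H in (('G',G),('Y',Y),('B',B)):
    print(n); blob(p,R,i,d,H,.012)
    "
```

```text
[0.62619456 0.11977065 0.07414438]
G
[319. 249.] 1846 z 0.02 mean [0.6281 0.1202] circ 0.623 0.1197 rad 0.025
 glass
[319. 249.] 2388 z 0.0316 mean [0.624  0.1194] circ 0.6233 0.1193 rad 0.0181
Y
[550. 242.] 2565 z 0.0201 mean [ 0.6286 -0.051 ] circ 0.6279 -0.0522 rad 0.0259
 glass
B
[534. 331.] 1923 z 0.0202 mean [ 0.5537 -0.054 ] circ 0.5521 -0.0551 rad 0.0262
 glass
time: 23.8
tool_pos: [0.4251, 0.1033, 0.0616]
ee_rot: [0.0, 1.0, 0.0, -0.001]
contact_force: [0.7, 1.0, 0.5]
finger_gap: 0.0513
grasp_force: 0.0
[0.42514344 0.10333787 0.06163885]
G
Y
[326. 227.] 676 z 0.0115 mean [0.4388 0.0989] circ 0.436 0.1006 rad 0.015
B
[486. 244.] 1730 z 0.0116 mean [ 0.4266 -0.0104] circ 0.4256 -0.0114 rad 0.018
```

```bash
python3 -c "
from h import *
p,R=pose(); i,d=camera('wrist'); print(p)
blob(p,R,i,d,((18,120,25),(35,255,255)),.012); h=cv2.cvtColor(i,cv2.COLOR_BGR2HSV); print(h[225:260:6,326].tolist())"
```

```text
[0.42639075 0.10350165 0.06244386]
[320. 240.] 2272 z 0.0115 mean [0.4305 0.1034] circ 0.4297 0.1031 rad 0.0182
[[23, 185, 211], [22, 185, 212], [22, 186, 212], [19, 199, 101], [19, 202, 105], [19, 202, 106]]
```

```bash
python3 -m crank '[[[0.008,0.001,0.08,0,0,0,-0.2],[0.008,0.001,0.16,0,0,0,-0.2],[0.008,0.001,0.21,0,0,0,-0.2],[0.008,0.001,0.229,0,0,0,-0.2],[0.008,0.001,0.229,0,0,0,-0.2]]]' 30
python3 -c "
from h import *
go([.4297,.1031,-.03])"
```

```text
time: 24.52
tool_pos: [0.4304, 0.1031, -0.0284]
ee_rot: [0.0, 1.0, 0.0, -0.0]
contact_force: [1.2, 0.2, -0.2]
finger_gap: 0.051
grasp_force: 0.0
shift [-0.0018  0.0001  0.004 ] tooly [ 0. -1.  0.] z [-0.001 -0.    -1.   ]
```

```bash
python3 -m crank '[[[-0.001,0,0.002,0,0,0,0.5],[-0.001,0,0.002,0,0,0,0.5],[-0.001,0,0.002,0,0,0,0.5],[-0.001,0,0.002,0,0,0,0.5],[-0.001,0,0.002,0,0,0,0.5]]]' 30
python3 -m crank '[[[0,0,-0.05,0,0,0,0.5],[0,0,-0.15,0,0,0,0.5],[0,0,-0.22,0,0,0,0.5],[0,0,-0.22,0,0,0,0.5],[0,0,-0.22,0,0,0,0.5]]]' 30
python3 -c "
from h import *
p,R=pose(); i,d=camera('wrist'); print(p)
blob(np.zeros(3),Ro.identity(),i,d,((18,120,20),(35,255,255)),-.0415); go([.6278,-.052,.05])"
```

```text
time: 25.15
tool_pos: [0.4309, 0.1033, -0.0276]
ee_rot: [-0.0, 1.0, 0.0, 0.002]
contact_force: [0.3, -0.0, 6.1]
finger_gap: 0.0342
grasp_force: 29.9
time: 25.78
tool_pos: [0.429, 0.1031, 0.0576]
ee_rot: [0.0, 1.0, 0.0, -0.001]
contact_force: [-0.0, 0.0, 0.0]
finger_gap: 0.0342
grasp_force: 29.9
[0.42904579 0.10306256 0.05758711]
[320. 309.] 4809 z -0.0392 mean [0.0001 0.0003] circ -0.0009 0.0 rad 0.0179
shift [0.4976 0.3876 0.0166] tooly [ 0. -1.  0.] z [-0.003 -0.    -1.   ]
```

```bash
python3 -m crank '[[[0.1,0.08,-0.01,0,0,0,0.5],[0.2,0.16,-0.01,0,0,0,0.5],[0.31,0.24,-0.01,0,0,0,0.5],[0.42,0.32,-0.01,0,0,0,0.5],[0.5,0.388,-0.01,0,0,0,0.5]]]' 30
python3 -m crank '[[[0,0,0,0,0,0,0.5],[0,0,0,0,0,0,0.5],[0,0,0.04,0,0,0,0.5],[0,0,0.08,0,0,0,0.5],[0,0,0.08,0,0,0,0.5]]]' 30
python3 -c "
from h import *
p,R=pose(); i,d=camera('wrist'); print(p)
blob(np.zeros(3),Ro.identity(),i,d,((18,120,20),(35,255,255)),-.0395); blob(p,R,i,d,((18,120,20),(35,255,255)),.02);go([.6287,-.052,-.0065])"
```

```text
time: 26.45
tool_pos: [0.6301, -0.0533, 0.0602]
ee_rot: [-0.0, 1.0, -0.0, -0.002]
contact_force: [-0.3, 0.9, -0.4]
finger_gap: 0.0341
grasp_force: 30.0
time: 27.08
tool_pos: [0.6278, -0.0512, 0.0279]
ee_rot: [-0.0, 1.0, 0.0, -0.002]
contact_force: [-0.8, -0.3, -0.4]
finger_gap: 0.0338
grasp_force: 30.0
[ 0.62775792 -0.05124102  0.02793909]
[320. 286.] 5067 z -0.0391 mean [0.0008 0.0002] circ -0.0006 0.0001 rad 0.018
[320. 286.] 4029 z 0.0199 mean [ 0.6371 -0.0517] circ 0.6287 -0.0519 rad 0.0252
shift [0.0005 0.0014 0.0896] tooly [ 0.001 -1.    -0.   ] z [-0.003  0.    -1.   ]
```

```bash
python3 -m crank '[[[0.003,0.001,0.03,0,0,0,0.5],[0.003,0.001,0.06,0,0,0,0.5],[0.003,0.001,0.08,0,0,0,0.5],[0.003,0.001,0.086,0,0,0,0.5],[0.003,0.001,0.086,0,0,0,0.5]]]' 30
python3 -m crank '[[[0,0,0.002,0,0,0,0.5],[0,0,0.004,0,0,0,0.5],[0,0,0.004,0,0,0,0.5],[0,0,0.004,0,0,0,-0.15],[0,0,0.004,0,0,0,-0.15]]]' 30
python3 -m crank '[[[0,0,0,0,0,0,-0.2],[0,0,-0.04,0,0,0,-0.2],[0,0,-0.12,0,0,0,-0.2],[0,0,-0.2,0,0,0,-0.2],[0,0,-0.2,0,0,0,-0.2]]]' 30
python3 -c "
from h import *
p,R=pose(); i,d=camera('wrist'); print(p); YY=((18,120,20),(35,255,255))
blob(p,R,i,d,YY,.02); blob(p,R,i,d,YY,.032); go([.4256,-.0114,.06])"
```

```text
time: 27.75
tool_pos: [0.6309, -0.0524, -0.0037]
ee_rot: [-0.0, 1.0, 0.0, -0.0]
contact_force: [0.4, 0.9, -0.5]
finger_gap: 0.0342
grasp_force: 30.0
time: 28.38
tool_pos: [0.631, -0.0524, -0.005]
ee_rot: [0.0, 1.0, 0.0, 0.0]
contact_force: [0.6, 0.0, -0.8]
finger_gap: 0.049
grasp_force: 0.0
time: 29.0
tool_pos: [0.6333, -0.0527, 0.0803]
ee_rot: [0.001, 1.0, 0.0, 0.004]
contact_force: [-0.4, 1.0, -0.5]
finger_gap: 0.0512
grasp_force: 0.0
[ 0.63333609 -0.05265786  0.08034739]
[318. 250.] 1848 z 0.02 mean [ 0.6307 -0.0505] circ 0.6282 -0.0516 rad 0.0256
[318. 250.] 2293 z 0.0315 mean [ 0.6309 -0.0526] circ 0.6297 -0.0528 rad 0.0181
shift [-0.5167 -0.103   0.0418] tooly [ 0.    -1.     0.001] z [ 0.005 -0.001 -1.   ]
```

```bash
python3 -m crank '[[[-0.13,-0.03,0,0,0,0,-0.2],[-0.26,-0.06,0,0,0,0,-0.2],[-0.4,-0.09,0,0,0,0,-0.2],[-0.515,-0.103,0.03,0,0,0,-0.2],[-0.515,-0.103,0.03,0,0,0,-0.2]]]' 30
python3 -m crank '[[[0,0,0,0,0,0,-0.2],[0,0,0.05,0,0,0,-0.2],[0,0,0.1,0,0,0,-0.2],[0,0,0.12,0,0,0,-0.2],[0,0,0.12,0,0,0,-0.2]]]' 30
python3 -c "
from h import *
p,R=pose(); i,d=camera('wrist'); print(p)
blob(p,R,i,d,((105,100,15),(135,255,255)),.012); go([.4256,-.0114,-.029])"
```

```text
time: 29.68
tool_pos: [0.4209, -0.0106, 0.0597]
ee_rot: [-0.0, 1.0, 0.0, -0.002]
contact_force: [0.5, -1.0, 0.3]
finger_gap: 0.0512
grasp_force: 0.0
time: 30.3
tool_pos: [0.4252, -0.0113, 0.0147]
ee_rot: [-0.0, 1.0, 0.0, -0.001]
contact_force: [-0.1, -0.1, 0.3]
finger_gap: 0.0509
grasp_force: 0.0
[ 0.42523345 -0.011327    0.0146733 ]
[321. 271.] 3367 z 0.0116 mean [ 0.4271 -0.0121] circ 0.4262 -0.0123 rad 0.0181
[634. 367.] 197 z 0.0114 mean [ 0.3307 -0.2739] circ 0.3297 -0.2784 rad 0.0208
shift [1.000e-04 1.000e-04 1.108e-01] tooly [ 0. -1.  0.] z [ 0. -0. -1.]
```

```bash
python3 -m crank '[[[0.002,0.002,0.04,0,0,0,-0.2],[0.002,0.002,0.08,0,0,0,-0.2],[0.002,0.002,0.105,0,0,0,-0.2],[0.002,0.002,0.11,0,0,0,-0.2],[0.002,0.002,0.11,0,0,0,-0.2]]]' 30
python3 -m crank '[[[0,0,0,0,0,0,0.5],[0,0,0,0,0,0,0.5],[0,0,0,0,0,0,0.5],[0,0,0,0,0,0,0.5],[0,0,0,0,0,0,0.5]]]' 30
python3 -m crank '[[[0,0,-0.05,0,0,0,0.5],[0,0,-0.15,0,0,0,0.5],[0,0,-0.2,0,0,0,0.5],[0,0,-0.2,0,0,0,0.5],[0,0,-0.2,0,0,0,0.5]]]' 30
python3 -c "
from h import *
p,R=pose(); i,d=camera('wrist'); print(p); BB=((105,100,15),(135,255,255))
blob(np.zeros(3),Ro.identity(),i,d,BB,-.04); blob(p,R,i,d,BB,.02); go([.5525,-.0545,.05])"
```

```text
time: 30.98
tool_pos: [0.4258, -0.012, -0.0291]
ee_rot: [0.0, 1.0, 0.0, -0.0]
contact_force: [0.4, -0.1, -0.1]
finger_gap: 0.0513
grasp_force: 0.0
time: 31.6
tool_pos: [0.4264, -0.0121, -0.0283]
ee_rot: [0.0, 1.0, 0.0, 0.001]
contact_force: [-0.8, -0.5, 5.3]
finger_gap: 0.0342
grasp_force: 30.2
time: 32.22
tool_pos: [0.425, -0.012, 0.0494]
ee_rot: [-0.0, 1.0, 0.0, -0.001]
contact_force: [-0.5, 0.0, -2.0]
finger_gap: 0.0342
grasp_force: 30.0
[ 0.42497568 -0.011975    0.04935766]
[320. 308.] 5121 z -0.0398 mean [0.0015 0.0002] circ -0.0002 0.0003 rad 0.018
[396.  38.] 5602 z 0.0199 mean [ 0.5518 -0.0541] circ 0.5529 -0.0545 rad 0.0254
[624. 341.] 909 z 0.0216 mean [ 0.3345 -0.2846] circ 0.3363 -0.3014 rad 0.0401
shift [ 0.3193  0.1065 -0.0032] tooly [ 0. -1. -0.] z [-0.003  0.    -1.   ]
```

```bash
python3 -m crank '[[[0.1,0.03,-0.03,0,0,0,0.5],[0.2,0.07,-0.03,0,0,0,0.5],[0.319,0.106,-0.03,0,0,0,0.5],[0.319,0.106,-0.03,0,0,0,0.5],[0.319,0.106,-0.01,0,0,0,0.5]]]' 30
python3 -m crank '[[[0,0,0,0,0,0,0.5],[0,0,0,0,0,0,0.5],[0,0,0.03,0,0,0,0.5],[0,0,0.06,0,0,0,0.5],[0,0,0.06,0,0,0,0.5]]]' 30
python3 -c "
from h import *
p,R=pose(); i,d=camera('wrist'); print(p); BB=((105,100,15),(135,255,255))
blob(p,R,i,d,BB,.02);blob(np.zeros(3),Ro.identity(),i,d,BB,-.04); go([.5527,-.0545,-.0072])"
```

```text
time: 32.9
tool_pos: [0.5528, -0.0543, 0.0536]
ee_rot: [-0.0, 1.0, 0.0, -0.001]
contact_force: [-0.7, -0.5, 0.1]
finger_gap: 0.034
grasp_force: 30.0
time: 33.52
tool_pos: [0.5521, -0.0542, 0.0288]
ee_rot: [-0.0, 1.0, 0.0, -0.002]
contact_force: [0.3, -0.1, -1.8]
finger_gap: 0.034
grasp_force: 30.0
[ 0.55208405 -0.0541856   0.02884533]
[320. 286.] 3924 z 0.02 mean [ 0.5613 -0.0543] circ 0.5528 -0.0545 rad 0.0251
[604. 450.] 360 z 0.0219 mean [ 0.3449 -0.3418] circ 0.3443 -0.333 rad 0.0364
[320. 286.] 5103 z -0.0397 mean [0.0015 0.0002] circ 0.0012 0.0008 rad 0.0189
shift [0.0004 0.0006 0.0924] tooly [ 0. -1. -0.] z [-0.002  0.    -1.   ]
```

```bash
python3 -m crank '[[[0,0.001,0.03,0,0,0,0.5],[0,0.001,0.06,0,0,0,0.5],[0,0.001,0.08,0,0,0,0.5],[0,0.001,0.088,0,0,0,0.5],[0,0.001,0.088,0,0,0,0.5]]]' 30
python3 -m crank '[[[0,0,0.002,0,0,0,0.5],[0,0,0.004,0,0,0,0.5],[0,0,0.004,0,0,0,0.5],[0,0,0.004,0,0,0,-0.15],[0,0,0.004,0,0,0,-0.15]]]' 30
python3 -m crank '[[[0,0,0,0,0,0,-0.2],[0,0,-0.04,0,0,0,-0.2],[0,0,-0.12,0,0,0,-0.2],[0,0,-0.2,0,0,0,-0.2],[0,0,-0.2,0,0,0,-0.2]]]' 30
python3 -c "
from h import *
p,R=pose(); i,d=camera('wrist'); print(p); BB=((105,100,15),(135,255,255))
blob(p,R,i,d,BB,.02); blob(p,R,i,d,BB,.032)"
python3 -m crank '[[[-0.1,-0.1,-0.1,0,0,0,-0.2],[-0.2,-0.2,-0.1,0,0,0,-0.2],[-0.3,-0.2,-0.1,0,0,0,-0.2],[-0.4,-0.2,-0.1,0,0,0,-0.2],[-0.5,-0.2,-0.1,0,0,0,-0.2]]]' 30
python3 - <<'E'
from h import *
i,d=camera("top"); h=cv2.cvtColor(i,cv2.COLOR_BGR2HSV); cv2.imwrite("pics/t12.png",i)
# mat objects
for n,lo,hi,b in (("black",(0,0,0),(180,255,50),(60,200,190,330)),("pot",(5,200,140),(20,255,255),(60,200,190,330))):
    print(n); cen(h,b,lo,hi,.045)
# heights on mat region from depth
V,U=np.mgrid[200:320,85:165]; P=np.array([px2w("top",u,v,d=d[v,u]) for u,v in zip(U.ravel(),V.ravel())]); m=P[:,2]>.025
n,l,s,c=cv2.connectedComponentsWithStats(m.reshape(U.shape).astype(np.uint8))
for k in range(1,n):
    if s[k,4]>40: q=P[(l==k).ravel()]; print(s[k,4],q.mean(0).round(4),q.min(0).round(3),q.max(0).round(3))
# whites
for n,b,lo,hi,z in [('mr',(270,308,236,268),(0,150,80),(6,255,255),.02),('ink2',(495,550,295,340),(0,0,0),(180,255,45),.04)]: print(n,end=' ');cen(h,b,lo,hi,z)
# board geometry: black top corner rect
m=cv2.inRange(h[190:285,215:360],(0,0,0),(180,255,40)); ct=max(cv2.findContours(m,cv2.RETR_EXTERNAL,cv2.CHAIN_APPROX_NONE)[0],key=cv2.contourArea).reshape(-1,2)+[215,190]
W=np.array([px2w("top",u,v,z=.012)[:2] for u,v in ct],np.float32); print("board",cv2.minAreaRect(W))
m=cv2.inRange(h[180:285,415:580],(0,0,110),(180,60,255)); ct=max(cv2.findContours(m,cv2.RETR_EXTERNAL,cv2.CHAIN_APPROX_NONE)[0],key=cv2.contourArea).reshape(-1,2)+[415,180]
W=np.array([px2w("top",u,v,z=.088)[:2] for u,v in ct],np.float32); print("lamp",cv2.minAreaRect(W))
m=cv2.inRange(h[220:250,190:231],(0,80,20),(20,255,150)); v,u=np.nonzero(m); W=np.array([px2w("top",a+190,b+220,z=.016)[:2] for a,b in zip(u,v)],np.float32); print("handle",cv2.minAreaRect(W),len(u))
E
```

```text
time: 34.2
tool_pos: [0.5533, -0.0548, -0.0046]
ee_rot: [-0.0, 1.0, 0.0, -0.0]
contact_force: [-0.3, 0.0, 0.6]
finger_gap: 0.034
grasp_force: 30.0
time: 34.83
tool_pos: [0.5534, -0.0548, -0.0058]
ee_rot: [0.0, 1.0, 0.0, 0.0]
contact_force: [-0.3, 0.3, -0.6]
finger_gap: 0.0489
grasp_force: 0.0
time: 35.45
tool_pos: [0.5557, -0.0552, 0.079]
ee_rot: [0.001, 1.0, 0.0, 0.004]
contact_force: [0.1, 0.5, -0.0]
finger_gap: 0.051
grasp_force: 0.0
[ 0.55570164 -0.05518642  0.07901882]
[318. 248.] 1826 z 0.02 mean [ 0.5565 -0.0536] circ 0.5524 -0.0544 rad 0.0251
[318. 248.] 2312 z 0.0315 mean [ 0.5539 -0.0551] circ 0.5529 -0.0552 rad 0.0181
time: 36.12
tool_pos: [0.3515, 0.0253, 0.1129]
ee_rot: [-0.0, 1.0, 0.0, -0.001]
contact_force: [-0.0, -0.4, 0.5]
finger_gap: 0.0512
grasp_force: 0.0
black
119.5 283.0 [0.4747 0.3906 0.045 ] 624
pot
118.5 238.7 [0.57   0.3975 0.045 ] 447
784 [0.5665 0.389  0.0518] [ 0.415 -0.021  0.026] [0.6   0.426 1.269]
737 [0.4767 0.3911 0.0419] [ 0.415 -0.021  0.025] [0.508 0.426 1.269]
mr 288.0 251.6 [0.5493 0.0337 0.02  ] 279
ink2 521.6 316.9 [ 0.4115 -0.4737  0.04  ] 644
board ((0.5863913297653198, 0.03252197057008743), (0.1504921168088913, 0.2501283884048462), 0.4599136412143707)
lamp ((0.5968256592750549, -0.4125213921070099), (0.19540371000766754, 0.2982724905014038), 1.1780461072921753)
handle ((0.5835082530975342, 0.19906459748744965), (0.029038449749350548, 0.07298071682453156), 0.7308802008628845) 413
```

```bash
python3 -c "
from h import *
print(r.read_state()['q'].round(3)); go([.5835,.2225,.1])"
```

```text
[-0.025 -0.623  1.975 -0.     1.793  1.545]
shift [ 0.5883 -0.4923  0.0311] tooly [ 0.001 -1.    -0.   ] z [-0.003  0.    -1.   ]
```

```bash
python3 -m crank '[[[0.11,-0.09,-0.05,0,0,-0.12,-0.4],[0.22,-0.18,-0.05,0,0,-0.24,-0.4],[0.33,-0.28,-0.05,0,0,-0.36,-0.4],[0.45,-0.38,-0.05,0,0,-0.48,-0.4],[0.56,-0.47,-0.05,0,0,-0.58,-0.4]]]' 60
python3 -m crank '[[[0,0,0,0,0,-0.12,-0.4],[0,0,0,0,0,-0.24,-0.4],[0,0,0,0,0,-0.36,-0.4],[0,0,0,0,0,-0.46,-0.4],[0,0,0,0,0,-0.46,-0.4]]]' 60
python3 -c "
from h import *
go([.5835,.2225,.04])
i,d=camera('wrist')"
```

```text
time: 36.8
tool_pos: [0.5782, 0.2146, 0.1324]
ee_rot: [-0.0, 0.906, 0.424, -0.001]
contact_force: [-0.1, -1.0, 0.8]
finger_gap: 0.06
grasp_force: 0.0
time: 37.42
tool_pos: [0.5768, 0.213, 0.1327]
ee_rot: [-0.0, 0.711, 0.703, -0.001]
contact_force: [0.3, 0.7, -1.0]
finger_gap: 0.0594
grasp_force: 0.0
shift [0.024  0.017  0.2317] tooly [ 1.    -0.012 -0.002] z [-0.002 -0.001 -1.   ]
```

```bash
python3 -m crank '[[[0.024,0.017,0.1,0,0,-0.016,-0.4],[0.024,0.017,0.2,0,0,-0.016,-0.4],[0.024,0.017,0.3,0,0,-0.016,-0.4],[0.024,0.017,0.34,0,0,-0.016,-0.4],[0.024,0.017,0.34,0,0,-0.016,-0.4]]]' 60
python3 -c "
from h import *
p,R=pose(); i,d=camera('wrist'); go([.5835,.2225,-.028])
P=[]
for v in range(230,420,3):
    for u in range(230,410,3):
        if d[v,u]>0: P.append(p+R.apply(wpt(u,v,d[v,u])))
P=np.array(P); m=(np.abs(P[:,2]-.016)<.004)&(P[:,1]<.26)&(np.abs(P[:,0]-.583)<.03); q=P[m]; print(len(q)); print(q.min(0).round(4),q.max(0).round(4),np.median(q[:,2]))
Q=(np.array(q)-p); 
print('tip',np.sort([z for x,y,z in P if .03>abs(x-p[0])>.024 and z>.02])[:5].round(4))
"
```

```text
time: 38.1
tool_pos: [0.5834, 0.2225, -0.003]
ee_rot: [-0.001, 0.703, 0.711, -0.001]
contact_force: [0.4, -0.5, 0.9]
finger_gap: 0.0598
grasp_force: 0.0
shift [-0.0008 -0.0027  0.0673] tooly [1.    0.012 0.001] z [ 0.001  0.    -1.   ]
902
[0.5542 0.1516 0.012 ] [0.6117 0.2369 0.0173] 0.015516795980606471
tip [0.0351 0.0354 0.0357 0.0361 0.0366]
```

```bash
python3 -m crank '[[[0,0,0.03,0,0,0,-0.4],[0,0,0.05,0,0,0,-0.4],[0,0,0.066,0,0,0,-0.4],[0,0,0.066,0,0,0,-0.4],[0,0,0.066,0,0,0,-0.4]]]' 60
python3 -m crank '[[[0,0,0,0,0,0,0.7],[0,0,0,0,0,0,0.7],[0,0,0,0,0,0,0.7],[0,0,0,0,0,0,0.7],[0,0,0,0,0,0,0.7]]]' 60
cat > chk.py <<'E'
from h import *
s=r.read_state(); print("tcp",s["tool_pos"].round(4),"F",s["contact_force"].round(1),"gap",round(s["finger_gap"],4),"q",s["q"].round(2))
i,d=camera("top"); h=cv2.cvtColor(i,cv2.COLOR_BGR2HSV)
for n,lo,hi,b,z in (("ink",(0,0,0),(180,255,50),(60,180,190,330),.042),("pot",(5,200,140),(20,255,255),(60,180,190,330),.049)):
    try: print(n,end=" "); cen(h,b,lo,hi,z)
    except Exception as e: print("none")
m=cv2.inRange(h[190:285,215:430],(0,0,0),(180,255,40)); ct=max(cv2.findContours(m,cv2.RETR_EXTERNAL,cv2.CHAIN_APPROX_NONE)[0],key=cv2.contourArea).reshape(-1,2)+[215,190]
W=np.array([px2w("top",u,v,z=.012)[:2] for u,v in ct],np.float32); print("board",cv2.minAreaRect(W),W.min(0),W.max(0))
for n,b,c,z in [('glass g',(190,420,195,275),G,.03),('y',(190,420,195,275),Y,.03),('b',(190,420,236,270),((105,130,60),(130,255,255)),.03)]:
    try: print(n,end=' ');cen(h,b,*c,z)
    except Exception: print("none")
E
python3 chk.py
```

```text
time: 38.78
tool_pos: [0.5843, 0.2228, -0.0281]
ee_rot: [0.0, 0.702, 0.712, 0.0]
contact_force: [-1.0, 0.3, 0.1]
finger_gap: 0.0598
grasp_force: 0.0
time: 39.4
tool_pos: [0.5847, 0.2228, -0.0275]
ee_rot: [0.0, 0.702, 0.712, 0.001]
contact_force: [0.7, -1.1, 4.6]
finger_gap: 0.0259
grasp_force: 60.3
tcp [ 0.5847  0.2228 -0.0275] F [ 0.7 -1.1  4.6] gap 0.0259 q [ 0.31  0.23  1.48 -0.    1.43  0.3 ]
ink 120.0 282.6 [0.4758 0.3905 0.042 ] 641
pot 116.5 239.2 [0.5684 0.4004 0.049 ] 356
board ((0.585490882396698, 0.03232478350400925), (0.14844876527786255, 0.25030696392059326), 0.816580593585968) [ 0.50999963 -0.09281267] [0.661462   0.15823245]
glass g 250.1 218.8 [0.6198 0.1178 0.03  ] 322
y 320.5 217.2 [ 0.6254 -0.037   0.03  ] 455
b 327.7 250.8 [ 0.5509 -0.0537  0.03  ] 344
```

```bash
python3 -m crank '[[[-0.01,0,-0.001,0,0,0,0.7],[-0.03,0.001,-0.001,0,0,0,0.7],[-0.055,0.001,-0.001,0,0,0,0.7],[-0.08,0.001,-0.001,0,0,0,0.7],[-0.105,0.002,-0.001,0,0,0,0.7]]]' 60
python3 -m crank '[[[-0.025,0,0,0,0,0,0.7],[-0.05,0.001,0,0,0,0,0.7],[-0.075,0.001,0,0,0,0,0.7],[-0.095,0.002,0,0,0,0,0.7],[-0.105,0.002,0,0,0,0,0.7]]]' 60
python3 chk.py
```

```text
time: 40.08
tool_pos: [0.5853, 0.1835, -0.0275]
ee_rot: [-0.002, 0.702, 0.712, 0.002]
contact_force: [-0.8, 8.4, 3.8]
finger_gap: 0.0268
grasp_force: 60.2
time: 40.7
tool_pos: [0.5868, 0.1413, -0.0275]
ee_rot: [-0.002, 0.702, 0.712, 0.002]
contact_force: [-0.1, 8.9, 3.3]
finger_gap: 0.0263
grasp_force: 60.2
tcp [ 0.5868  0.1413 -0.0275] F [-0.1  8.9  3.3] gap 0.0263 q [0.18 0.17 1.55 0.   1.42 0.16]
ink 119.5 283.0 [0.4749 0.3914 0.042 ] 622
pot 118.6 238.4 [0.5701 0.3959 0.049 ] 397
board ((0.5877507328987122, -0.04977075755596161), (0.150830939412117, 0.24992628395557404), 0.8188064098358154) [ 0.5119413  -0.17510001] [0.6645808  0.07625736]
glass g 286.8 218.7 [0.621  0.0371 0.03  ] 325
y 355.7 216.8 [ 0.6274 -0.1147  0.03  ] 461
b 364.7 250.4 [ 0.553  -0.1348  0.03  ] 341
```

```bash
python3 -m crank '[[[-0.015,0.001,0,0,0,0,0.7],[-0.04,0.002,0,0,0,-0.002,0.7],[-0.065,0.003,0,0,0,-0.003,0.7],[-0.09,0.004,0,0,0,-0.004,0.7],[-0.115,0.005,0,0,0,-0.005,0.7]]]' 60
python3 -m crank '[[[-0.025,0,0,0,0,0,0.7],[-0.05,0.001,0,0,0,0,0.7],[-0.075,0.001,0,0,0,0,0.7],[-0.1,0.002,0,0,0,0,0.7],[-0.125,0.002,0,0,0,0,0.7]]]' 60
python3 chk.py
python3 -m crank '[[[-0.025,0,0,0,0,0,0.7],[-0.05,0.001,0,0,0,0,0.7],[-0.075,0.001,0,0,0,0,0.7],[-0.1,0.002,0,0,0,0,0.7],[-0.125,0.002,0,0,0,0,0.7]]]' 60
python3 -m crank '[[[-0.025,0,0,0,0,0,0.7],[-0.05,0,0,0,0,0,0.7],[-0.075,0.001,0,0,0,0,0.7],[-0.1,0.001,0,0,0,0,0.7],[-0.125,0.001,0,0,0,0,0.7]]]' 60
python3 chk.py
```

```text
time: 41.38
tool_pos: [0.5894, 0.0957, -0.0275]
ee_rot: [-0.002, 0.699, 0.715, 0.002]
contact_force: [-1.3, 9.9, 4.9]
finger_gap: 0.026
grasp_force: 60.3
time: 42.0
tool_pos: [0.5914, 0.0458, -0.0275]
ee_rot: [-0.002, 0.699, 0.715, 0.002]
contact_force: [0.7, 10.0, 5.1]
finger_gap: 0.0263
grasp_force: 60.3
tcp [ 0.5914  0.0458 -0.0275] F [ 0.7 10.   5.1] gap 0.0263 q [ 0.02  0.15  1.58  0.01  1.42 -0.01]
ink 119.5 283.1 [0.4748 0.3915 0.042 ] 625
pot 118.5 238.7 [0.5696 0.3962 0.049 ] 406
board ((0.5945005416870117, -0.1459512710571289), (0.14922510087490082, 0.25448542833328247), 0.823233425617218) [ 0.5187303  -0.27360925] [ 0.6708734  -0.01844069]
glass g 329.5 217.0 [ 0.626 -0.057  0.03 ] 323
y 397.9 214.3 [ 0.6342 -0.2083  0.03  ] 448
b 407.9 247.9 [ 0.5596 -0.23    0.03  ] 348
time: 42.68
tool_pos: [0.5933, -0.004, -0.0275]
ee_rot: [-0.002, 0.699, 0.715, 0.002]
contact_force: [0.1, 9.9, 6.1]
finger_gap: 0.0258
grasp_force: 60.4
time: 43.3
tool_pos: [0.5948, -0.0539, -0.0275]
ee_rot: [-0.002, 0.699, 0.715, 0.002]
contact_force: [-0.5, 9.9, 5.5]
finger_gap: 0.0262
grasp_force: 60.4
tcp [ 0.5948 -0.0539 -0.0275] F [-0.5  9.9  5.5] gap 0.0262 q [-0.15  0.16  1.56  0.01  1.42 -0.17]
ink 119.5 283.1 [0.4748 0.3915 0.042 ] 629
pot 118.4 238.9 [0.569  0.3963 0.049 ] 453
board ((0.5966576337814331, -0.20453926920890808), (0.15151475369930267, 0.13640925288200378), 0.6789368987083435) [ 0.5201237  -0.27337193] [ 0.6731986  -0.13718605]
glass g 378.8 217.4 [ 0.6266 -0.1659  0.03  ] 138
y 378.2 218.3 [ 0.6247 -0.1645  0.03  ] 19
b nan nan [nan nan nan] 0h.py:29: RuntimeWarning: Mean of empty slice.
  print((u.mean()+x0).round(1),(v.mean()+y0).round(1),px2w("top",u.mean()+x0,v.mean()+y0,z=z).round(4),len(u))
  ret = ret.dtype.type(ret / rcount)
```

```bash
python3 -m crank '[[[-0.02,-0.002,0,0,0,0,0.7],[-0.045,-0.004,0,0,0,0,0.7],[-0.07,-0.006,0,0,0,0,0.7],[-0.095,-0.008,0,0,0,0,0.7],[-0.12,-0.01,0,0,0,0,0.7]]]' 60
python3 -m crank '[[[-0.025,0,0,0,0,0,0.7],[-0.05,-0.001,0,0,0,0,0.7],[-0.075,-0.001,0,0,0,0,0.7],[-0.1,-0.002,0,0,0,0,0.7],[-0.125,-0.003,0,0,0,0,0.7]]]' 60
python3 -m crank '[[[-0.02,0,0,0,0,0,0.7],[-0.04,0,0,0,0,0,0.7],[-0.06,0,0,0,0,0,0.7],[-0.08,0,0,0,0,0,0.7],[-0.09,0,0,0,0,0,0.7]]]' 60
python3 chk.py 2>/dev/null | head -4
```

```text
time: 43.98
tool_pos: [0.5921, -0.1019, -0.0276]
ee_rot: [-0.002, 0.699, 0.715, 0.002]
contact_force: [-0.1, 10.4, 6.1]
finger_gap: 0.0262
grasp_force: 60.5
time: 44.6
tool_pos: [0.592, -0.1517, -0.0275]
ee_rot: [-0.002, 0.699, 0.715, 0.002]
contact_force: [-0.1, 11.4, 7.9]
finger_gap: 0.0264
grasp_force: 60.5
time: 45.22
tool_pos: [0.5927, -0.1877, -0.0275]
ee_rot: [-0.002, 0.699, 0.715, 0.002]
contact_force: [-0.1, 11.1, 7.4]
finger_gap: 0.0262
grasp_force: 60.6
tcp [ 0.5927 -0.1877 -0.0275] F [-0.1 11.1  7.4] gap 0.0262 q [-0.36  0.22  1.49  0.01  1.43 -0.39]
ink 119.6 283.1 [0.4746 0.3914 0.042 ] 633
pot 118.3 239.0 [0.5689 0.3965 0.049 ] 483
board ((0.5532495379447937, -0.2643158435821533), (0.0718202218413353, 0.024460241198539734), 2.1046717166900635) [ 0.5170635  -0.27590033] [ 0.5888204 -0.2512696]
```

```bash
python3 -m crank '[[[-0.006,0,0,0,0,0,0.7],[-0.012,0,0,0,0,0,0.7],[-0.018,0,0,0,0,0,0.7],[-0.024,0,0,0,0,0,0.7],[-0.03,0,0,0,0,0,0.7]]]' 60
python3 -m crank '[[[-0.002,0,0,0,0,0,0.7],[-0.004,0,0,0,0,0,0.7],[-0.006,0,0,0,0,0,0.7],[-0.008,0,0,0,0,0,0.7],[-0.01,0,0,0,0,0,0.7]]]' 60
python3 -m crank '[[[-0.002,0,0,0,0,0,0.7],[-0.004,0,0,0,0,0,0.7],[-0.006,0,0,0,0,0,0.7],[-0.008,0,0,0,0,0,0.7],[-0.008,0,0,0,0,0,0.7]]]' 60
```

```text
time: 45.9
tool_pos: [0.593, -0.1993, -0.0275]
ee_rot: [-0.002, 0.699, 0.715, 0.002]
contact_force: [0.1, 10.9, 7.6]
finger_gap: 0.0263
grasp_force: 60.6
time: 46.52
tool_pos: [0.5931, -0.2032, -0.0275]
ee_rot: [-0.002, 0.699, 0.715, 0.002]
contact_force: [-0.8, 11.7, 8.2]
finger_gap: 0.0266
grasp_force: 60.6
time: 47.15
tool_pos: [0.5931, -0.2065, -0.0276]
ee_rot: [-0.002, 0.699, 0.715, 0.002]
contact_force: [-0.0, 11.2, 6.8]
finger_gap: 0.0263
grasp_force: 60.6
```

```bash
python3 -m crank '[[[-0.002,0,0,0,0,0,0.7],[-0.004,0,0,0,0,0,0.7],[-0.006,0,0,0,0,0,0.7],[-0.008,0,0,0,0,0,0.7],[-0.008,0,0,0,0,0,0.7]]]' 60
python3 -m crank '[[[-0.002,0,0,0,0,0,0.7],[-0.004,0,0,0,0,0,0.7],[-0.006,0,0,0,0,0,0.7],[-0.006,0,0,0,0,0,0.7],[-0.006,0,0,0,0,0,0.7]]]' 60
python3 - <<'E'
from h import *
i,d=camera("top"); 
V,U=np.mgrid[200:280,330:428]; P=np.array([px2w("top",u,v,d=d[v,u]) for u,v in zip(U.ravel(),V.ravel())]); h=cv2.cvtColor(i,cv2.COLOR_BGR2HSV)[200:280,330:428].reshape(-1,3)
print(h.shape)
# board's +y edge: white/black pixels near x .53-.57 and .62-.66 
for x in (.53,.545,.64,.655):
    m=np.abs(P[:,0]-x)<.003; q=P[m]; hh=h[m]; o=np.argsort(q[:,1]); print(x,[(round(float(q[k,1]),3),round(float(q[k,2]),3),int(hh[k,2])) for k in o[:40:2]])
E
```

```text
time: 47.78
tool_pos: [0.5932, -0.2077, -0.0275]
ee_rot: [-0.003, 0.699, 0.715, 0.003]
contact_force: [-1.3, 18.3, 9.1]
finger_gap: 0.0259
grasp_force: 60.8
time: 48.4
tool_pos: [0.5932, -0.2075, -0.0276]
ee_rot: [-0.005, 0.698, 0.716, 0.004]
contact_force: [-2.3, 25.2, 12.4]
finger_gap: 0.0258
grasp_force: 61.1
(7840, 3)
0.53 [(-0.273, 0.011, 47), (-0.273, 0.015, 39), (-0.272, -0.003, 86), (-0.271, 0.013, 80), (-0.27, -0.003, 97), (-0.269, 0.0, 94), (-0.267, 0.0, 99), (-0.264, -0.0, 102), (-0.264, 0.068, 59), (-0.264, 0.07, 55), (-0.263, -0.004, 95), (-0.262, -0.002, 99), (-0.26, -0.001, 100), (-0.257, 0.001, 100), (-0.255, 0.001, 103), (-0.254, -0.006, 99), (-0.253, -0.001, 101), (-0.251, -0.001, 100), (-0.249, -0.0, 97), (-0.247, -0.002, 95)]
0.545 [(-0.274, 0.01, 42), (-0.273, 0.014, 35), (-0.271, 0.012, 61), (-0.27, 0.005, 76), (-0.269, 0.0, 98), (-0.268, 0.004, 96), (-0.267, -0.001, 107), (-0.265, -0.002, 106), (-0.264, 0.071, 57), (-0.264, 0.072, 57), (-0.263, -0.002, 107), (-0.262, 0.001, 102), (-0.261, -0.003, 107), (-0.259, -0.007, 108), (-0.258, -0.002, 106), (-0.256, -0.0
[... 295 characters left out ...]
, (-0.168, -0.004, 122), (-0.166, -0.001, 150), (-0.165, 0.001, 137), (-0.163, 0.003, 152), (-0.161, -0.002, 161), (-0.158, 0.001, 159), (-0.156, -0.001, 160), (-0.156, 0.002, 156), (-0.154, -0.002, 162), (-0.152, -0.007, 160), (-0.15, -0.003, 157)]
0.655 [(-0.186, -0.005, 108), (-0.184, -0.001, 145), (-0.182, -0.003, 158), (-0.179, 0.001, 160), (-0.176, 0.003, 158), (-0.175, -0.006, 158), (-0.172, -0.0, 158), (-0.171, -0.006, 156), (-0.17, 0.001, 159), (-0.168, 0.0, 162), (-0.167, 0.004, 160), (-0.165, 0.001, 162), (-0.163, 0.001, 159), (-0.161, -0.001, 158), (-0.159, -0.001, 159), (-0.156, 0.003, 155), (-0.154, 0.003, 156), (-0.152, -0.001, 160), (-0.15, -0.006, 158), (-0.149, 0.002, 157)]
```

The y force rises from 11 N to 25 N at a TCP y of -0.2077, against a prediction of -0.2064, so the board is on the stop. I ease the load, release and lift.

```bash
python3 -m crank '[[[0.003,0,0,0,0,0,0.7],[0.004,0,0,0,0,0,0.7],[0.004,0,0,0,0,0,0.4],[0.004,0,0,0,0,0,0.1],[0.004,0,0,0,0,0,0]]]' 40
python3 -m crank '[[[0,0,0,0,0,0,-0.2],[0,0,-0.02,0,0,0,-0.2],[0,0,-0.1,0,0,0,-0.2],[0,0,-0.2,0,0,0,-0.2],[0.05,0,-0.3,0,0,0,-0.2]]]' 40
python3 -m crank '[[[0.1,0,-0.05,0,0,0,-0.2],[0.2,0,-0.1,0,0,0,-0.2],[0.3,0,-0.15,0,0,0,-0.2],[0.4,0,-0.15,0,0,0,-0.2],[0.5,0,-0.15,0,0,0,-0.2]]]' 40
python3 - <<'E'
from h import *
i,d=camera("top"); h=cv2.cvtColor(i,cv2.COLOR_BGR2HSV); cv2.imwrite("pics/t20.png",i)
m=cv2.inRange(h[220:260,380:430],(0,80,20),(22,255,130)); 
V,U=np.mgrid[215:262,370:430]; P=np.array([px2w("top",u,v,d=d[v,u]) for u,v in zip(U.ravel(),V.ravel())])
k=(np.abs(P[:,2]-.016)<.004)&(P[:,1]>-.27)&(np.abs(P[:,0]-.593)<.025); q=P[k]; print("handle",len(q),np.percentile(q,2,0).round(4),np.percentile(q,98,0).round(4))
# knob: depth > .095 above lamp
V,U=np.mgrid[180:285,420:580]; P=np.array([px2w("top",u,v,d=d[v,u]) for u,v in zip(U.ravel(),V.ravel())])
for lo,hi in ((.094,.105),(.105,.16)):
    k=(P[:,2]>lo)&(P[:,2]<hi); q=P[k]; print("knob",lo,len(q),q.min(0).round(4),q.max(0).round(4),np.median(q,0).round(4))
k=P[:,2]>.105; q=P[k][:,:2].astype(np.float32); print(cv2.minAreaRect(q))
E
python3 chk.py 2>/dev/null | head -3; python3 -c "
from h import *
go([.547,-.326,.15])"
```

```text
time: 49.08
tool_pos: [0.5921, -0.2144, -0.0289]
ee_rot: [-0.001, 0.7, 0.714, -0.001]
contact_force: [0.3, 0.1, 0.4]
finger_gap: 0.043
grasp_force: 0.0
time: 49.7
tool_pos: [0.5921, -0.1956, 0.0937]
ee_rot: [0.0, 0.7, 0.714, -0.0]
contact_force: [0.2, 0.5, 0.7]
finger_gap: 0.0512
grasp_force: 0.0
time: 50.32
tool_pos: [0.5883, 0.0065, 0.1534]
ee_rot: [0.001, 0.7, 0.714, 0.001]
contact_force: [-0.3, -0.6, -0.7]
finger_gap: 0.051
grasp_force: 0.0
handle 378 [ 0.5788 -0.2684  0.0123] [ 0.6063 -0.1953  0.0195]
knob 0.094 393 [ 0.5034 -0.5524  0.094 ] [ 0.6874 -0.2762  0.105 ] [ 0.5526 -0.3225  0.0966]
knob 0.105 207 [ 0.5307 -0.3461  0.105 ] [ 0.572  -0.3129  0.1373] [ 0.5509 -0.3265  0.1302]
((0.4786788821220398, -0.18621817231178284), (0.04047898203134537, 0.35161536931991577), 26.786893844604492)
tcp [0.588  0.0114 0.1532] F [ 0.1  2.9 -0.7] gap 0.0514 q [-0.04  0.05  1.35  0.    1.74 -0.06]
ink 119.6 283.1 [0.4748 0.3913 0.042 ] 632
pot 118.5 238.7 [0.5696 0.3961 0.049 ] 466
shift [-0.8346 -0.1236  0.0063] tooly [1.    0.025 0.001] z [ 0.001  0.001 -1.   ]
```

```bash
python3 -m crank '[[[-0.14,-0.02,0,0,0,0.12,-0.2],[-0.28,-0.04,0,0,0,0.24,-0.2],[-0.42,-0.06,0,0,0,0.36,-0.2],[-0.56,-0.08,0,0,0,0.48,-0.2],[-0.7,-0.1,0,0,0,0.58,-0.2]]]' 40
python3 -c "
from h import *
go([.549,-.327,.14])"
python3 -m crank '[[[0,0,0,0,0,0.12,-0.2],[0,0,0,0,0,0.24,-0.2],[0,0,0,0,0,0.36,-0.2],[0,0,0,0,0,0.467,-0.2],[0,0,0,0,0,0.467,-0.2]]]' 40
python3 -c "
from h import *
go([.549,-.327,.14]); print(r.read_state()['q'].round(2))"
```

```text
time: 51.05
tool_pos: [0.5532, -0.278, 0.1527]
ee_rot: [0.0, 0.937, 0.35, 0.0]
contact_force: [0.8, -0.8, -0.9]
finger_gap: 0.0512
grasp_force: 0.0
shift [-0.0883  0.0855  0.0319] tooly [ 0.656 -0.755  0.001] z [ 0.001 -0.001 -1.   ]
time: 51.68
tool_pos: [0.5537, -0.2761, 0.1525]
ee_rot: [0.0, 1.0, 0.011, 0.0]
contact_force: [-0.3, 0.5, -0.5]
finger_gap: 0.0511
grasp_force: 0.0
shift [-0.0145  0.1269  0.0312] tooly [ 0.022 -1.     0.   ] z [ 0. -0. -1.]
[-0.52  0.14  1.26 -0.    1.74  1.03]
```

```bash
python3 -m crank '[[[-0.03,0.06,0,0,0,0,-0.2],[-0.06,0.127,0,0,0,0,-0.2],[-0.06,0.127,0,0,0,0,-0.2],[-0.06,0.127,0,0,0,0,-0.2],[-0.06,0.127,0,0,0,0,-0.2]]]' 40
cat > knob.py <<'E'
from h import *
p,R=pose(); i,d=camera("wrist"); print(p.round(4))
P=np.array([(*(p+R.apply(wpt(u,v,d[v,u]))),u,v) for v in range(150,340,1) for u in range(230,430,1) if d[v,u]>0])
P=P[(np.abs(P[:,0]-.55)<.045)&(np.abs(P[:,1]+.327)<.035)&(P[:,2]<.145)]
hz,e=np.histogram(P[:,2],bins=np.arange(.08,.146,.003)); print([(round(float(a),3),int(n)) for a,n in zip(e,hz) if n>5])
zt=e[np.nonzero(hz>100)[0][-1]]; q=P[P[:,2]>zt-.001]; print("top",len(q),cv2.minAreaRect(q[:,:2].astype(np.float32)),q[:,2].mean().round(4))
q=P[(P[:,2]>.1)]; print("all>.1",cv2.minAreaRect(q[:,:2].astype(np.float32)))
h=cv2.cvtColor(i,cv2.COLOR_BGR2HSV); w=[x for x in P if x[2]>.105 and h[int(x[4]),int(x[3]),2]>120 and h[int(x[4]),int(x[3]),1]<80]; print("white",len(w),np.mean(w,0)[:3].round(4) if w else "")
o=[x for x in P if x[2]<.105 and 5<h[int(x[4]),int(x[3]),0]<20 and h[int(x[4]),int(x[3]),1]>150]; print("orange",len(o),np.mean(o,0)[:3].round(4) if o else "")
E
python3 knob.py
```

```text
time: 52.3
tool_pos: [0.5315, -0.3259, 0.1522]
ee_rot: [-0.0, 1.0, 0.012, 0.0]
contact_force: [0.5, -0.0, 0.1]
finger_gap: 0.0513
grasp_force: 0.0
[ 0.5315 -0.3259  0.1522]
[(0.083, 40), (0.086, 5018), (0.089, 374), (0.092, 4006), (0.095, 73), (0.098, 445), (0.101, 1607), (0.104, 12), (0.107, 31), (0.11, 18), (0.113, 9), (0.116, 18), (0.119, 21), (0.122, 13), (0.125, 24), (0.128, 600), (0.131, 1224)]
top 1648 ((0.5522738099098206, -0.330291211605072), (0.04021473973989487, 0.013447732664644718), 1.154280185699463) 0.1315
all>.1 ((0.5528544187545776, -0.33013203740119934), (0.04183000326156616, 0.042646002024412155), 1.6633671522140503)
white 69 [ 0.5436 -0.3306  0.132 ]
orange 111 [ 0.541  -0.2951  0.0906]
```

```bash
python3 -m crank '[[[0.03,0.006,0,0,0,0,-0.2],[0.052,0.012,0.05,0,0,0,-0.2],[0.052,0.012,0.1,0,0,0,-0.2],[0.052,0.012,0.13,0,0,0,-0.2],[0.052,0.012,0.13,0,0,0,-0.2]]]' 40
python3 -c "
from h import *
go([.5525,-.3302,.079])"
```

```text
time: 52.98
tool_pos: [0.551, -0.3303, 0.0976]
ee_rot: [-0.001, 1.0, 0.011, -0.002]
contact_force: [-0.7, -0.7, -0.6]
finger_gap: 0.0513
grasp_force: 0.0
shift [ 0.004  -0.      0.0465] tooly [ 0.021 -1.    -0.002] z [-0.003  0.002 -1.   ]
```

```bash
python3 -m crank '[[[0.003,0,0.02,0,0,0,-0.2],[0.003,0,0.035,0,0,0,-0.2],[0.003,0,0.045,0,0,0,-0.2],[0.003,0,0.045,0,0,0,-0.2],[0.003,0,0.045,0,0,0,-0.2]]]' 40
python3 -m crank '[[[0,0,0,0,0,0,0.2],[0,0,0,0,0,0,0.5],[0,0,0,0,0,0,0.9],[0,0,0,0,0,0,0.9],[0,0,0,0,0,0,0.9]]]' 40
python3 -c "
from h import *
go([.5525,-.3302,.079])"
```

```text
time: 53.6
tool_pos: [0.5533, -0.331, 0.0824]
ee_rot: [0.0, 1.0, 0.011, 0.0]
contact_force: [-0.2, 0.3, -0.1]
finger_gap: 0.051
grasp_force: 0.0
time: 54.22
tool_pos: [0.5533, -0.3302, 0.0825]
ee_rot: [-0.0, 1.0, 0.011, 0.0]
contact_force: [-0.5, 4.8, 3.9]
finger_gap: 0.0133
grasp_force: 41.4
shift [-0.002  -0.0001  0.0086] tooly [ 0.022 -1.    -0.001] z [ 0.     0.001 -1.   ]
```

```bash
python3 -m crank '[[[0,0,0,0,0,0.08,0.9],[0,0,0,0,0,0.17,0.9],[0,0,0,0,0,0.26,0.9],[0,0,0,0,0,0.35,0.9],[0,0,0,0,0,0.43,0.9]]]' 40
python3 -m crank '[[[0,0,0,0,0,0.08,0.9],[0,0,0,0,0,0.17,0.9],[0,0,0,0,0,0.26,0.9],[0,0,0,0,0,0.35,0.9],[0,0,0,0,0,0.43,0.9]]]' 40
python3 -m crank '[[[0,0,0,0,0,0,0.9],[0,0,0,0,0,0,0.9],[0,0,0,0,0,0,0.5],[0,0,0,0,0,0,0],[0,0,0,0,0,0,-0.2]]]' 40
python3 -m crank '[[[0,0,0,0,0,0,-0.2],[0,0,-0.08,0,0,0,-0.2],[0,0,-0.17,0,0,0,-0.2],[0,0,-0.17,0,0,0,-0.2],[0,0,-0.17,0,0,0,-0.2]]]' 40
python3 -c "
from h import *
p,R=pose(); print(p, r.read_state()['q'].round(2), R.as_matrix()[:,1].round(3))"; sed -i 's/(230,430,1)/(200,460,1)/;s/(150,340,1)/(150,380,1)/' knob.py; python3 knob.py
```

```text
time: 54.85
tool_pos: [0.553, -0.3309, 0.0825]
ee_rot: [0.0, 0.951, -0.309, -0.0]
contact_force: [-1.3, 2.7, 3.7]
finger_gap: 0.0132
grasp_force: 41.4
time: 55.48
tool_pos: [0.5524, -0.3313, 0.0824]
ee_rot: [0.001, 0.804, -0.595, -0.0]
contact_force: [-3.8, 2.5, 3.9]
finger_gap: 0.0127
grasp_force: 41.5
time: 56.1
tool_pos: [0.5533, -0.3311, 0.0818]
ee_rot: [0.0, 0.806, -0.592, 0.0]
contact_force: [0.2, 0.1, -1.1]
finger_gap: 0.0513
grasp_force: 0.0
time: 56.72
tool_pos: [0.5532, -0.3308, 0.1495]
ee_rot: [0.0, 0.806, -0.593, -0.0]
contact_force: [0.3, -0.5, -0.3]
finger_gap: 0.0511
grasp_force: 0.0
[ 0.55316545 -0.33080845  0.14946149] [-0.59  0.21  1.19 -0.    1.74  2.25] [-0.955 -0.298  0.   ]
[ 0.5532 -0.3308  0.1495]
[(0.083, 41), (0.086, 4965), (0.089, 277), (0.092, 3796), (0.095, 111), (0.098, 514), (0.101, 1521), (0.104, 23), (0.107, 23), (0.11, 22), (0.113, 31), (0.116, 27), (0.119, 30), (0.122, 36), (0.125, 48), (0.128, 578), (0.131, 1088)]
top 1470 ((0.5518679618835449, -0.3305168151855469), (0.013649542815983295, 0.04100310802459717), 18.741371154785156) 0.1314
all>.1 ((0.5517271757125854, -0.33084455132484436), (0.04285368695855141, 0.042294859886169434), 3.7197232246398926)
white 86 [ 0.5487 -0.321   0.132 ]
orange 9 [ 0.5376 -0.2925  0.0908]
```

```bash
python3 -m crank '[[[0,0,-0.1,0,0,0,-0.2],[0,0,-0.15,0,0,0,-0.2],[0.1,0,-0.15,0,0,0,-0.2],[0.2,0,-0.15,0,0,0,-0.2],[0.3,0,-0.15,0,0,0,-0.2]]]' 40
python3 - <<'E'
from h import *
p,R=pose(); print("tcp",p.round(3))
i,d=camera("scene"); cv2.imwrite("pics/s30.png",i); h=cv2.cvtColor(i,cv2.COLOR_BGR2HSV)
for n,H in (("G",((45,80,15),(85,255,255))),("Y",((18,110,25),(34,255,255))),("B",((105,100,15),(135,255,255))),("R",((0,150,25),(6,255,255)))):
    m=cv2.inRange(h,*H); v,u=np.nonzero(m&(d>0)); P=np.array([px2w("scene",a,b,d=d[b,a]) for a,b in zip(u,v)])
    k=(np.abs(P[:,0]-.595)<.09)&(P[:,1]<-.26)&(P[:,1]>-.55)&(P[:,2]>.01)&(P[:,2]<.045); q=P[k]
    print(n,k.sum(), q.mean(0).round(4) if len(q) else "", np.percentile(q[:,2],[5,50,95]).round(4) if len(q) else "", (q.min(0).round(3),q.max(0).round(3)) if len(q) else "")
E
python3 chk.py 2>/dev/null | head -3
```

```text
time: 57.4
tool_pos: [0.589, -0.4462, 0.2081]
ee_rot: [-0.0, 0.806, -0.593, -0.001]
contact_force: [-0.1, 2.3, 0.6]
finger_gap: 0.0513
grasp_force: 0.0
tcp [ 0.589 -0.446  0.208]
G 1 [ 0.6324 -0.2906  0.0201] [0.0201 0.0201 0.0201] (array([ 0.632, -0.291,  0.02 ]), array([ 0.632, -0.291,  0.02 ]))
Y 155 [ 0.5954 -0.2841  0.0131] [0.0108 0.0127 0.017 ] (array([ 0.519, -0.301,  0.01 ]), array([ 0.676, -0.269,  0.022]))
B 0   
R 0   
tcp [ 0.5885 -0.4507  0.2041] F [-1.9 -0.7 -2.6] gap 0.0513 q [-0.7   0.52  0.71 -0.    1.92  2.14]
ink 119.6 283.0 [0.4749 0.3914 0.042 ] 631
pot 118.7 238.7 [0.5694 0.3958 0.049 ] 497
```

The timer bar has turned about 1.26 rad. The board is home by the handle-tip position, and both containers are on the mat. The hand is clear, so I hand in.

```bash
python3 -c "
from h import *
print(r.hand_in())"
```

```text
the job is handed in; nothing more can be done
None
```

I handed the job in at about 57 s: ink and pot on the mat, the green, yellow and blue glass placed on their medallions (red and white were absent), the board home against the stop, and the timer at about 1.26 rad. I checked the glass only up to the lamp mouth and could not see it once inside.

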